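Set the airbrush regulator and take a pressure reading

TASK

Set the airbrush air regulator and check it: first slide the black grip along its track until its line is level with the small steel marker pointer beside the track. Then take the barrel-shaped test gauge standing on the bench, push its open end squarely onto the tilted nipple at the other end of the regulator until it snaps on and the spring collar under it is fully pressed down, and finish there, still gripping the gauge and holding it down against the spring. Leave the marker and the other things on the bench where they are.

Things in the scene. Friction and masses are not known exactly. Their poses are not given: they have to be found in the camera images.
- regulator: Grey regulator block fixed to the bench, 90 (x) x 260 (y) x 34 mm high, its position and yaw vary. Origin: centre of its underside. Its x axis points to its back (a brass inlet stub sticks out 18 mm there), y along its length: the slide track lies along y from y = -95 mm to y = 0 on its centre line (x = 0), the nipple's swivel stands at y = +90 mm, z up.
- pressure_slide (a joint): Position of the black slide grip along its track, 0 to 0.095 m, growing along the regulator's +y (towards the nipple). Slides with about 2 N of friction and stays where it is left. It starts between 0 and 0.025.
- slide_top (a point): Centre of the top of the black slide grip, where a white line runs across it, 67 mm above the bench. The grip is a block 26 mm (regulator x) x 14 mm (regulator y) x 26 mm high, its underside 7 mm above the block's flat 34 mm high top, free on both y sides. Axes as the regulator's.
- marker_point (a point): Tip of the small flat steel marker pointer beside the track, on the robot's side, 21 mm from the track's centre line, about 37 mm above the bench; its arm is 4 mm thick. Axes as the regulator's: the grip is set when point slide_top has the same regulator y as this point. Stiff on its guide; not to be moved.
- pressure_marker (a joint): Position of the marker pointer along the same track, on the same scale as pressure_slide (0.045 to 0.085 m).
- nipple: Brass nipple leaning 0.44 rad from vertical, roughly towards the robot, on a stiff swivel whose direction varies. Origin: its root on the axis, 46 mm above the bench; z points out along it. Stem 12 mm thick, 7 mm at its tip (58 mm out); four sprung snap balls, 18 mm across, at 41.5 mm. Round it a sprung collar, 31 mm across, upper face at 34 mm when up, 24 mm when fully down.
- nipple_tip (a point): Tip of the nipple, on its axis, 58 mm from the nipple's origin, about 98 mm above the bench; axes as the nipple's.
- spring_collar (a joint): How far the spring collar is pressed down along the nipple, 0 (up) to 0.010 m (hard stop). Its spring pushes back with 3 N at the top, 15 N at the bottom. The snap balls add to it: about 12 N are needed at 3 mm, then the push falls to about 7 N as the gauge snaps over them, and rises again. The snap does not hold: let go, the spring pushes the gauge up off it again.
- test_gauge: Loose gauge, about 0.15 kg, 90 mm long, standing on its open mouth. Origin: centre of the mouth; z along its axis to the dial at the top end. Knurled sleeve 38 mm across from 0 to 26 mm, then a smooth barrel 30 mm across to 90 mm; fingertips round the barrel can push on the sleeve's shoulder. Bore 20 mm wide, 44 mm deep, a lip of 15 mm inside 12 to 14.5 mm up. Its rim presses on the collar.
- masking_tape: Roll of masking tape lying flat, 98 mm across, 25 mm high, origin under its centre; a bystander.
- sanding_block: Wooden sanding block, 43x71x24 mm, origin under its centre; a bystander.
- jar_white: White-lidded jar, 49 mm across, 52 mm high, origin under its centre; a bystander.
Not all that is in view belongs to the job. What is shaped like the test_gauge but green or red is not meant.

How it is judged:
On the way, in this order (a step that is already met when the one before it is completed fails the run):
1. the slide grip's line is level with the marker (y of slide_top in the frame of marker_point between -0.005 and 0.005 m), for 0.3 s.
2. the gauge is pushed onto the nipple past the snap, the collar down (value of joint spring_collar above 0.0075 m and distance between test_gauge and nipple_tip below 0.037 m and z of test_gauge in the frame of nipple below 0.0275 m and angle between the z axis of test_gauge and the z axis of nipple, either way round below 0.12 rad), for 0.3 s.
At the end, for the whole second after the job is handed in: Slide line within 5 mm of the marker; gauge on the nipple within 0.12 rad of its axis, spring collar pressed down over 7.5 of its 10 mm; fingers still holding the gauge (over 2 N), which presses on the nipple and collar with over 4 N, at rest (all of step 1 and all of step 2 and contact force between the fingers and test_gauge above 2 N and contact force between test_gauge and regulator above 4 N and linear speed of test_gauge below 0.02 m/s); the arm keeps its last pose, push and grip.
It fails at once if the marker pointer is shifted by more than 4 mm (distance of marker_point from where it was at the start of the episode above 0.004 m).
It fails at once if a bystander is pushed more than 30 mm (distance of any of masking_tape, sanding_block, jar_white from where it was at the start of the episode above 0.03 m).
It also fails if it takes over 54 s, if anything falls off the work surface, if the arm or the gripper's body presses on something with over 40 N, if the wrist force passes 120 N, or if a joint passes its speed limit or range.

ROBOT

A 6-joint arm with a two-finger parallel gripper is mounted at the origin on a cart in front of the work surface, level with it; the furniture and walls round the work are solid. World frame = base frame: x ahead of the robot, y to its left, z up, the work surface at z = 0. Lengths are in m, angles in rad, forces in N, time in s.
With the tool pointing down it reaches from about 0.35 to 0.975 m from the base axis. Payload 4.9 kg.
Tool frame: the origin (TCP) lies on the centre line of the jaws, within the pads' length; the fingertips stand 14 mm ahead of it and the grasp point (between the pads) lies 5 mm behind it; y points along the fingers, z is the direction in which the jaws open and shut, and the axes are right-handed (so a half turn about y gives the same grasp; the last joint's range is limited). The gripper opens to 85 mm and grips with 20 to 120 N. Pads are 22 mm wide; open, the fingers measure 114 mm over their backs; the gripper's body (76 mm by 85 mm) begins 54 mm behind the grasp point. The pads swing forward as they close: fully open they stand 13 mm farther back than shut.
Start: joints at [1.221, 0.053, 1.613, -0, 1.476, -0.119], TCP at [0.143, 0.608, 0.245] pointing down, gripper open.
Joint ranges: [-3.01, 3.01], [-1.01, 2.22], [0.06, 2.58], [-1.02, 4.17], [0.09, 2.62], [-3.14, 3.14]. Speed limits (rad/s): [2.57, 2.57, 3.14, 3.14, 3.14, 3.14].

INTERFACE

Orientations are given as a rotation vector (axis times angle).
In Python, from station import ctrl gives the robot as it stands.
- The arm moves only by the tool servo_tool, never from a script. Its arguments are lists of equal length, an entry for each row: "delta_pos": the shift along the tool's x, y, z in m, a list of three; "dr": the turn, a rotation vector about the tool's x, y, z in degrees, a list of three; "grip": the opening, from 0 (shut) to 1 (fully open). In form: {"delta_pos": [[x, y, z], ...], "dr": [[rx, ry, rz], ...], "grip": [grip, ...]}. A call has 1 to 5 rows; each row shifts and turns the pose as measured when the row begins, along the tool's axes as they then stand; what a row does not reach is not made up. A row lasts 1/8 s, in which the tool goes at most 62.5 mm and 10.7 degrees, less where a joint would pass 70% of its speed; a pose out of reach is approached as far as the arm can. A call is refused whole if a number of a shift passes 0.0625 or a number of a turn 10.7, either way. A call with a gripper value outside its range is refused whole. The fingers move at their own pace and stop on an object; "grip_force" is the grip in N (left out, the last holds). Time passes only in rows, so rows that do not move let the fingers close. It gives the time, the measured TCP pose, the force and the opening at its end, in the units of the state.
- ctrl.get_obs(): the state, without advancing time (a new reading comes with each control period).
- ctrl.get_image(name): name is "scene" or "side" or "wrist"; returns the picture (384x512x3 uint8, red, green, blue); there is no depth.
- ctrl.camera_params(name): a dict with "fovy" (degrees; the focal length in pixels is half the picture's height over the tangent of half this angle, whatever the lens; pixels are square), "cx", "cy" (the principal point, pixels), "eye" and "rotation" of the camera in the world. Camera axes: x right, y down, z forward; pixel columns grow to the right and rows downward; lengths in m; the calibration is good to about 2 mm. A picture is of the moment at which its call begins: read the wrist's pose just before it. camera_params takes no time and is no camera call; for the wrist camera it gives the pose at the moment of the call.
- ctrl.finish_job(): hands the job in, once; it reports no verdict.
Trained networks look in the newest picture that a camera, given by its name, has taken for a name from the list of things; names that differ only in an ending like _2 or _b are one class to them, and where a whole thing is asked for, a point or a joint stands for the part that bears it (a point fixed in the world has none). Each returns a list of dicts, best first, with "score" (0 to 1); they miss things now and then, are a little off and sometimes report something else, mostly with a low value. They report only what shows in the picture. A call takes as long as a camera call. They do not tell look-alikes from the thing itself.
- ctrl.masks_of(camera, label): "pixels" (384x512 bool, what is visible of it) and "extent" ([left, top, right, bottom] in pixels, round what is visible of it).
The state is a dict: "t": time; "q": joint angles; "dq": joint speeds; "effort": joint torques, N m; "tool_pos": TCP position; "tool_rot": TCP orientation; "contact_force": force on the tool from outside, world axes, zero at the start; "wrist_torque": the same for the moment, N m; "opening": finger opening in m.
Only numpy, scipy, OpenCV 4.12 (cv2) and the standard library are available. Lean on these libraries where they do the work, as an engineer would, in place of code of your own. Each camera call takes 0.05 s, during which the arm holds its last target.

## Working session

There is one attempt and no reset: what is moved stays moved. The work goes in short steps, Python scripts to look and compute and a tool call to move; the robot and the scene stay as the last step left them, time stands still between calls to the robot, and variables do not carry over. Pictures are saved under pics/ and viewed, and the job is handed in when it is done.

Besides the shell and the picture viewer there is one more tool, called after "Emit:" by a JSON object that holds its "fn" and its "kwargs", one argument or row to a line. servo_tool: Moves the arm, as the interface text tells. Its arguments: {"type":"object","properties":{"delta_pos":{"type":"array","items":{"type":"array","items":{"type":"number"}}},"dr":{"type":"array","items":{"type":"array","items":{"type":"number"}}},"grip":{"type":"array","items":{"type":"number"}},"grip_force":{"type":"number"}},"required":["delta_pos","dr","grip"]}

```bash
mkdir -p pics; ls; python3 - <<'E'
from station import ctrl
import cv2
o=ctrl.get_obs(); print({k:(v if not hasattr(v,'round') else v) for k,v in o.items()})
for n in ["scene","side","wrist"]:
    im=ctrl.get_image(n); cv2.imwrite(f"pics/a_{n}.png",im[:,:,::-1]); print(n,ctrl.camera_params(n))
E
```

```text
pics
{'t': 0.0, 'q': array([ 1.22097158e+00,  5.33516650e-02,  1.61432819e+00, -2.42631179e-05,
        1.47601521e+00, -1.18995505e-01]), 'dq': array([-1.16973627e-03,  5.08540259e-04, -2.00080444e-04, -1.75847154e-03,
       -4.96026571e-04, -2.25063966e-06]), 'effort': array([ 9.37729892e-04, -3.93688059e+01, -3.70177889e+01,  6.85137775e-05,
        6.99604323e-03, -1.48270686e-05]), 'tool_pos': array([0.14278191, 0.60784195, 0.2440458 ]), 'tool_rot': array([-1.56524128,  0.18163506, -0.18090336]), 'contact_force': array([ 0.31589097,  0.18206927, -0.0057509 ]), 'wrist_torque': array([-0.02352676, -0.02285324,  0.01833269]), 'opening': 0.08532095236370389}
scene {'fovy': 50.33526701292096, 'cx': 257.7583630127, 'cy': 192.02546738675179, 'eye': array([-0.0693601 , -0.68887632,  1.1320602 ]), 'rotation': array([-2.32028361,  0.74489804, -0.30427741])}
side {'fovy': 50.59409803345736, 'cx': 256.8627128532346, 'cy': 194.5381357333144, 'eye': array([-0.05886945,  1.0401496 ,  0.93981948]), 'rotation': array([-0.66554574,  2.53502818, -1.26627819])}
wrist {'fovy': 66.26835448811859, 'cx': 258.09155321491727, 'cy': 188.89878309118706, 'eye': array([0.0752596 , 0.62451517, 0.37254798]), 'rotation': array([2.28285228, 1.80830701, 0.25252848])}
```

View pics/a_scene.png

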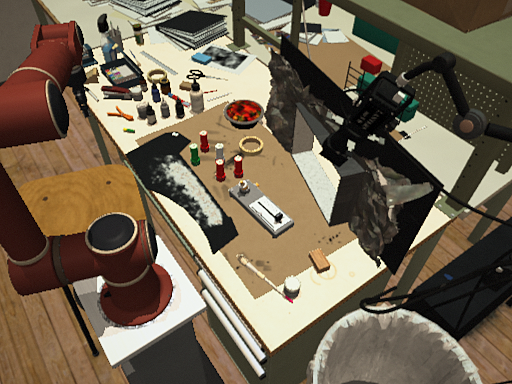

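View pics/a_side.png

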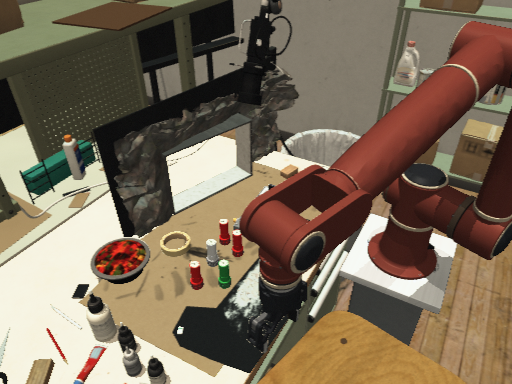

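View pics/a_wrist.png

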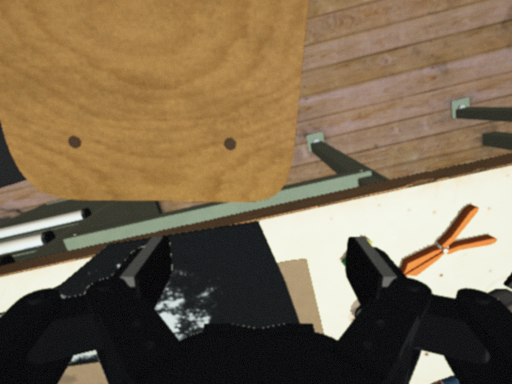

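The scene view shows five gauge-like things: green (195,154), red (204,140), (220,169), (238,165), and one silver-grey (220,150). The regulator is at about (262,207), with its nipple at (243,186). I'll crop closer and run the networks.

```bash
cat > h.py <<'E'
from station import ctrl
import numpy as np, cv2
from scipy.spatial.transform import Rotation as R
def cam(n):
    p=ctrl.camera_params(n); f=192/np.tan(np.radians(p['fovy']/2)); return p,f,R.from_rotvec(p['rotation']).as_matrix()
def proj(c,X):
    p,f,M=c; d=(np.atleast_2d(X)-p['eye'])@M; return np.c_[p['cx']+f*d[:,0]/d[:,2],p['cy']+f*d[:,1]/d[:,2]]
def ray(c,u,v):
    p,f,M=c; d=M@np.array([(u-p['cx'])/f,(v-p['cy'])/f,1]); return p['eye'],d
def atz(c,u,v,z):
    e,d=ray(c,u,v); return e+d*(z-e[2])/d[2]
def crop(im,x0,y0,x1,y1,k,fn):
    cv2.imwrite(fn,cv2.resize(im[y0:y1,x0:x1,::-1],None,fx=k,fy=k,interpolation=cv2.INTER_CUBIC))
def tri(obs):
    A=np.zeros((3,3));b=np.zeros(3)
    for c,u,v in obs:
        e,d=ray(c,u,v); d=d/np.linalg.norm(d); P=np.eye(3)-np.outer(d,d);A+=P;b+=P@e
    return np.linalg.solve(A,b)
E
python3 - <<'E'
from h import *
for n in ["scene","side"]:
    im=ctrl.get_image(n)
    if n=="scene": crop(im,170,110,320,320,2.85,"pics/b_scene.png"); crop(im,180,120,300,240,5,"pics/b_scene2.png")
    else: crop(im,150,150,350,300,4,"pics/b_side.png")
    for l in ["regulator","slide_top","marker_point","nipple","nipple_tip","test_gauge","masking_tape","sanding_block","jar_white"]:
        for m in ctrl.masks_of(n,l)[:6]:
            ys,xs=np.nonzero(m['pixels']); print(n,l,round(m['score'],2),m['extent'],len(xs),xs.mean().round(1),ys.mean().round(1),im[m['pixels']].mean(0).round())
E
```

```text
scene regulator 0.76 [230.3, 178.4, 294.9, 240.0] 1746 260.9 208.5 [154. 151. 141.]
scene regulator 0.39 [276.7, 214.2, 282.4, 222.5] 50 278.2 217.0 [35. 34. 33.]
scene slide_top 0.42 [277.9, 213.0, 282.9, 222.9] 38 277.7 217.4 [32. 32. 31.]
scene nipple 0.6 [235.4, 182.9, 243.5, 190.5] 54 242.6 184.9 [162. 145. 119.]
scene nipple_tip 0.52 [238.9, 184.2, 245.7, 187.1] 42 242.0 184.9 [156. 140. 118.]
scene nipple_tip 0.41 [216.0, 144.9, 224.9, 161.4] 134 219.3 152.2 [143. 134. 119.]
scene test_gauge 0.71 [214.5, 160.4, 224.5, 182.7] 190 219.5 171.4 [122.  54.  45.]
scene test_gauge 0.69 [199.0, 132.3, 208.2, 155.7] 180 203.6 142.4 [124.  56.  46.]
scene test_gauge 0.67 [190.9, 144.6, 200.2, 168.5] 151 193.9 155.5 [47. 85. 47.]
scene test_gauge 0.62 [232.1, 158.9, 242.1, 179.4] 160 237.4 168.4 [120.  49.  42.]
scene test_gauge 0.53 [213.1, 143.3, 223.0, 157.8] 102 218.9 151.9 [131. 125. 111.]
scene masking_tape 0.73 [236.0, 138.6, 265.1, 159.6] 327 250.9 147.0 [148. 124.  79.]
scene sanding_block 0.72 [306.0, 249.8, 328.7, 271.7] 367 318.2 260.4 [172. 129.  83.]
scene jar_white 0.77 [2
[... 350 characters left out ...]
5] 461 174.6 243.4 [166. 147. 102.]
side test_gauge 0.82 [205.5, 243.2, 221.3, 269.6] 306 211.6 252.9 [140. 138. 125.]
side test_gauge 0.76 [232.8, 228.6, 243.3, 259.0] 275 236.6 243.7 [137.  63.  55.]
side test_gauge 0.76 [190.5, 260.4, 200.6, 290.6] 299 195.0 273.9 [144.  71.  62.]
side test_gauge 0.71 [217.5, 216.8, 228.9, 245.7] 224 223.6 232.0 [135.  57.  51.]
side test_gauge 0.58 [218.5, 260.5, 230.1, 288.6] 313 223.6 274.7 [ 71. 113.  70.]
side test_gauge 0.39 [159.6, 232.7, 190.8, 256.1] 500 174.5 243.7 [167. 147. 102.]
side masking_tape 0.61 [158.4, 232.7, 191.1, 254.0] 488 174.9 243.5 [166. 146. 101.]
side jar_white 0.42 [159.3, 232.3, 191.0, 257.1] 466 175.3 243.8 [163. 144.  99.]
```

View pics/b_scene2.png

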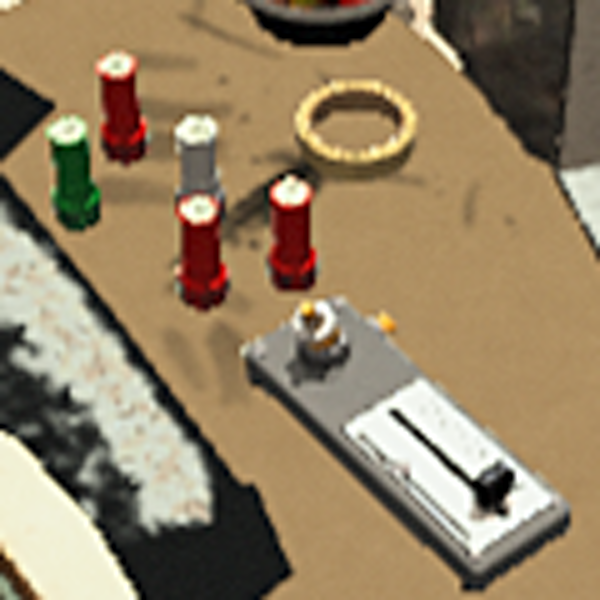

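View pics/b_side.png

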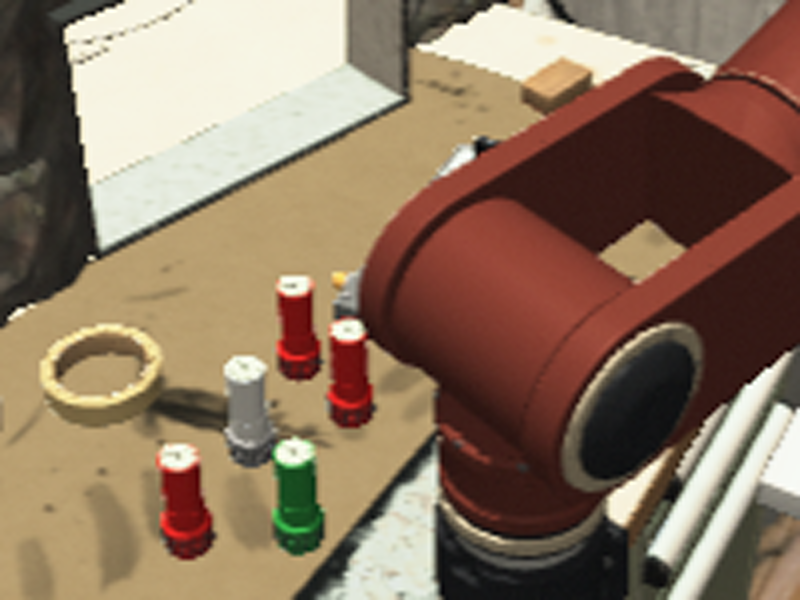

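```bash
python3 - <<'E'
from h import *
from scipy.optimize import least_squares
cs=cam("scene");cd=cam("side")
S=lambda x,y:(x/5+180,y/5+120); D=lambda x,y:(x/4+150,y/4+150)
T={'silver':(S(197,130),D(245,368)),'redfront':(S(202,207),D(347,331)),'redright':(S(292,190),D(294,286)),'green':(S(70,130),D(294,454)),'redback':(S(117,65),D(180,459))}
for k,(a,b) in T.items(): print(k,tri([(cs,*a),(cd,*b)]).round(4),atz(cs,*a,.09).round(4),atz(cd,*b,.09).round(4))
c4=[S(250,346),S(473,572),S(568,505),S(338,298)]
P=[atz(cs,*c,.034)[:2] for c in c4]; print(np.round(P,4))
# x back = away from robot; y towards nipple; corners left(-x? ,+y)
loc=np.array([[-.045,.13],[-.045,-.13],[.045,-.13],[.045,.13]])
def f(p):
    c,s=np.cos(p[2]),np.sin(p[2]); W=loc@np.array([[c,s],[-s,c]])+p[:2]
    return (proj(cs,np.c_[W,np.full(4,.034)])-c4).ravel()
r=least_squares(f,[.6,0,0]); print(r.x,r.fun.round(1))
c,s=np.cos(r.x[2]),np.sin(r.x[2]);Rm=np.array([[c,-s],[s,c]])
for n,l in [('tip',atz(cs,*S(307,310),.098)),('slide',atz(cs,*S(494,473),.067)),('mark',atz(cs,*S(405,470),.037))]:
    print(n,l.round(4),(Rm.T@(l[:2]-r.x[:2])).round(4))
print('root',r.x[:2]+Rm@[0,.09])
E
```

```text
silver [0.5069 0.3277 0.0873] [0.5066 0.3257 0.09  ] [0.5038 0.3303 0.09  ]
redfront [0.4632 0.254  0.0873] [0.4648 0.2528 0.09  ] [0.4585 0.2575 0.09  ]
redright [0.5272 0.2304 0.0884] [0.5287 0.23   0.09  ] [0.5236 0.2328 0.09  ]
green [0.4273 0.3829 0.0867] [0.428  0.3806 0.09  ] [0.4231 0.3861 0.09  ]
redback [0.4952 0.4271 0.0872] [0.496  0.4253 0.09  ] [0.4909 0.4298 0.09  ]
[[ 0.4444  0.1618]
 [ 0.4541 -0.0905]
 [ 0.5407 -0.0836]
 [ 0.5238  0.1643]]
[0.49116387 0.03901033 0.04672358] [-1.7 -0.3  0.   0.7  1.3  0.8  0.3 -1.8]
tip [0.4652 0.1176 0.098 ] [-0.0223  0.0797]
slide [ 0.499  -0.0524  0.067 ] [ 0.0036 -0.0917]
mark [0.4668 0.0028 0.037 ] [-0.0261 -0.0351]
root [0.48696028 0.12891211]
```

```bash
cat >> h.py <<'E'
def toolR(yaw=0.,zt=None,yt=None):
    # tool y = approach
    y=np.array([0,0,-1.]) if yt is None else np.asarray(yt)/np.linalg.norm(yt)
    z=np.array([-np.sin(yaw),np.cos(yaw),0]) if zt is None else np.asarray(zt,float)
    z=z-y*(z@y); z/=np.linalg.norm(z); x=np.cross(y,z)
    return np.c_[x,y,z]
def plan(pos,Rt,step=.06,ang=10.,maxrows=99,show=True):
    o=ctrl.get_obs(); p=o['tool_pos']; R0=R.from_rotvec(o['tool_rot']); Rt=R.from_matrix(Rt)
    rv=(R0.inv()*Rt).as_rotvec(); a=np.degrees(np.linalg.norm(rv)); d=np.asarray(pos)-p
    n=max(1,int(np.ceil(max(np.linalg.norm(d)/step,a/ang))))
    rows=[];
    for i in range(n):
        Ri=R0*R.from_rotvec(rv*i/n); rows.append(Ri.inv().apply(d/n))
    print('t',round(o['t'],2),'pos',p.round(4),'q',o['q'].round(2),'F',o['contact_force'].round(1),'open',round(o['opening'],4))
    print('n',n,'dist',np.linalg.norm(d).round(4),'ang',round(a,2),'dr/row',np.degrees(rv/n).round(2))
    for r in rows[:maxrows]: print('  ',r.round(4))
E
python3 - <<'E'
from h import *
plan([.56,.03,.27],toolR(.047))
print(R.from_rotvec(ctrl.get_obs()['tool_rot']).as_matrix().round(3)); print(cam('wrist')[2].round(3))
c=cam('scene'); print(atz(c,251,147,.0125).round(3))
E
```

```text
t 1.15 pos [0.143  0.6084 0.2453] q [ 1.22  0.05  1.61 -0.    1.48 -0.12] F [-0.3 -0.9 -0.7] open 0.0852
n 12 dist 0.7135 ang 15.92 dr/row [-0.   -1.33  0.  ]
   [ 0.0449 -0.0021 -0.039 ]
   [ 0.0439 -0.0021 -0.04  ]
   [ 0.043  -0.0021 -0.041 ]
   [ 0.042  -0.0021 -0.042 ]
   [ 0.0411 -0.0021 -0.043 ]
   [ 0.0401 -0.0021 -0.0439]
   [ 0.039  -0.0021 -0.0448]
   [ 0.038  -0.0021 -0.0457]
   [ 0.0369 -0.0021 -0.0466]
   [ 0.0358 -0.0021 -0.0474]
   [ 0.0347 -0.0021 -0.0482]
   [ 0.0336 -0.0021 -0.049 ]
[[ 0.973  0.     0.229]
 [-0.229  0.     0.973]
 [ 0.    -1.     0.   ]]
[[ 0.229  0.936  0.268]
 [ 0.973 -0.22  -0.062]
 [ 0.001  0.275 -0.961]]
[0.651 0.323 0.012]
```

Emit:
{"fn": "servo_tool", "kwargs": {
  "delta_pos": [
    [0.045,-0.002,-0.039],
    [0.044,-0.002,-0.04],
    [0.043,-0.002,-0.041],
    [0.042,-0.002,-0.042],
    [0.041,-0.002,-0.043]
  ],
  "dr": [
    [0,-1.3,0],
    [0,-1.3,0],
    [0,-1.3,0],
    [0,-1.3,0],
    [0,-1.3,0]
  ],
  "grip": [1,1,1,1,1]
}}

```text
t: 1.78
tool_pos: [0.3199, 0.3638, 0.2555]
tool_rot: [-1.568, 0.081, -0.084]
contact_force: [1.1, 0.1, 0.8]
opening: 0.0856
```

Emit:
{"fn": "servo_tool", "kwargs": {
  "delta_pos": [
    [0.04,-0.002,-0.044],
    [0.039,-0.002,-0.045],
    [0.038,-0.002,-0.046],
    [0.037,-0.002,-0.047],
    [0.036,-0.002,-0.047]
  ],
  "dr": [
    [0,-1.3,0],
    [0,-1.3,0],
    [0,-1.3,0],
    [0,-1.3,0],
    [0,-1.3,0]
  ],
  "grip": [1,1,1,1,1]
}}

```text
t: 2.4
tool_pos: [0.5008, 0.1153, 0.268]
tool_rot: [-1.567, -0.016, 0.004]
contact_force: [-0.0, 0.3, 0.5]
opening: 0.0856
```

Emit:
{"fn": "servo_tool", "kwargs": {
  "delta_pos": [
    [0.035,-0.002,-0.048],
    [0.034,-0.002,-0.049],
    [0,0,0]
  ],
  "dr": [
    [0,-1.3,0],
    [0,-1.3,0],
    [0,0,0]
  ],
  "grip": [1,1,1]
}}

```text
t: 2.78
tool_pos: [0.5756, 0.0129, 0.2728]
tool_rot: [-1.567, -0.049, 0.035]
contact_force: [-0.4, 0.3, -1.1]
opening: 0.0856
```

```bash
python3 - <<'E'
from h import *
plan([.56,.03,.27],toolR(.047))
for n in ['wrist','side']:
    im=ctrl.get_image(n); cv2.imwrite(f"pics/c_{n}.png",im[:,:,::-1])
    for l in ["regulator","slide_top","marker_point","nipple","nipple_tip","spring_collar","test_gauge"]:
        for m in ctrl.masks_of(n,l)[:3]:
            ys,xs=np.nonzero(m['pixels']); print(n,l,round(m['score'],2),m['extent'],len(xs),xs.mean().round(1),ys.mean().round(1))
E
```

```text
t 2.77 pos [0.5756 0.0129 0.2728] q [-0.11 -0.09  1.7   0.    1.51 -1.73] F [-0.4  0.3 -1.1] open 0.0856
n 1 dist 0.0233 ang 0.68 dr/row [-0.16  0.38  0.54]
   [-0.0147  0.0027  0.0179]
wrist regulator 0.55 [176.4, 51.8, 395.9, 143.4] 17018 286.6 92.5
wrist slide_top 0.92 [198.0, 81.9, 215.2, 105.0] 359 203.9 94.4
wrist marker_point 0.57 [252.9, 58.9, 264.4, 72.7] 93 257.4 67.0
wrist nipple 0.86 [355.9, 64.6, 389.4, 103.5] 867 370.6 82.2
wrist nipple_tip 0.89 [355.9, 62.1, 386.5, 102.1] 875 370.1 82.2
wrist spring_collar 0.57 [358.0, 66.9, 388.1, 95.1] 427 369.1 83.3
wrist test_gauge 0.92 [409.5, 115.5, 482.9, 151.4] 1978 444.0 132.2
wrist test_gauge 0.79 [482.7, 102.5, 511.5, 133.3] 731 499.4 118.6
wrist test_gauge 0.67 [437.3, 52.4, 512.0, 93.2] 2141 475.2 74.6
side regulator 0.82 [233.9, 181.6, 286.4, 235.9] 1418 258.9 211.4
side regulator 0.3 [160.8, 232.5, 187.8, 254.2] 405 174.9 243.2
side nipple 0.64 [246.1, 206.6, 254.1, 220.5] 93 252.0 213.2
side nipple_tip 0.67 [247.9, 205.9, 254.8, 218.2] 95 251.8 213.2
side test_gauge 0.69 [215.1, 260.1, 229.5, 290.2] 364 223.4 273.8
side test_gauge 0.64 [204.9, 246.2, 218.5, 267.9] 246 211.6 254.3
side test_gauge 0.64 [232.8, 227.6, 242.0, 257.5] 279 236.6 243.7
```

View pics/c_wrist.png

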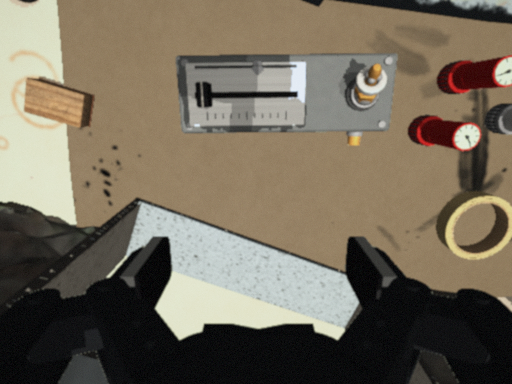

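View pics/c_side.png

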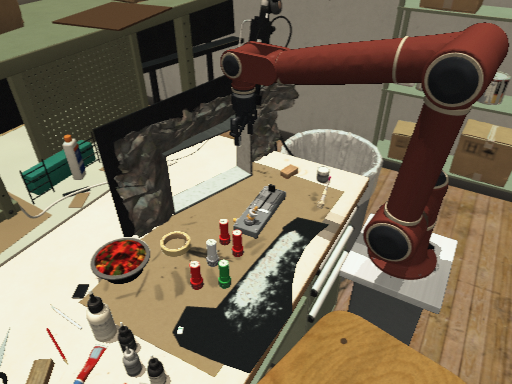

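```bash
python3 - <<'E'
from h import *
im=cv2.imread("pics/c_wrist.png")[:,:,::-1]
crop(im,170,45,405,150,3.4,"pics/c_crop.png")
E
```

```text
(no output)
```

View pics/c_crop.png

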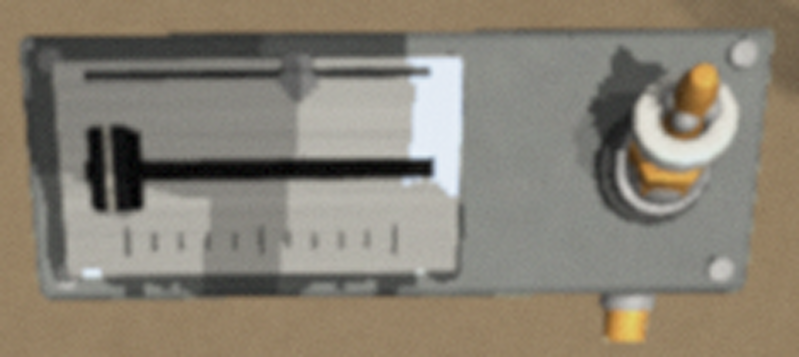

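```bash
cat > fit.py <<'E'
from h import *
from scipy.optimize import least_squares
loc=np.array([[-.045,-.13],[-.045,.13],[.045,.13],[.045,-.13]])
def fitreg(c,c4):
    def f(p):
        cc,s=np.cos(p[2]),np.sin(p[2]); W=loc@np.array([[cc,s],[-s,cc]])+p[:2]
        return (proj(c,np.c_[W,np.full(4,.034)])-c4).ravel()
    r=least_squares(f,[.49,.03,0.04]); return r
def Rm(p): return np.array([[np.cos(p[2]),-np.sin(p[2])],[np.sin(p[2]),np.cos(p[2])]])
E
python3 - <<'E'
from fit import *
c=cam('wrist'); print(c[0]['eye'])
K=lambda x,y:((x+.5)/3.4+170-.5,(y+.5)/3.4+45-.5)
r=fitreg(c,[K(24,40),K(773,30),K(745,290),K(45,295)]); p=r.x; print(p.round(4),r.fun.round(1))
for n,u,z in [('slide',K(105,166),.067),('mark',K(297,98),.037),('markbot',K(297,58),.037),('tip',K(706,68),.098),('collar',K(685,122),.046+.034*.9)]:
    X=atz(c,*u,z); print(n,X.round(4),(Rm(p).T@(X[:2]-p[:2])).round(4))
print('root',p[:2]+Rm(p)@[0,.09])
E
```

```text
[0.50349334 0.0121708  0.400582  ]
[0.4936 0.0467 0.0682] [-3.3 -1.8  3.6 -1.2  2.5  2.  -2.8  2.8]
slide [ 0.4987 -0.049   0.067 ] [-0.0015 -0.0958]
mark [0.4724 0.0105 0.037 ] [-0.0237 -0.0346]
markbot [0.4599 0.0098 0.037 ] [-0.0362 -0.0345]
tip [0.463 0.125 0.098] [-0.0252  0.0803]
collar [0.4757 0.1292 0.0766] [-0.0123  0.0836]
root [0.48751738 0.13644384]
```

```bash
python3 - <<'E'
from h import *
plan([.53,-.01,.18],toolR(.055))
E
```

```text
t 3.58 pos [0.5741 0.0163 0.2731] q [-0.1  -0.09  1.71  0.    1.51 -1.73] F [ 0.1  0.  -0.1] open 0.0852
n 2 dist 0.1063 ang 0.62 dr/row [-0.09  0.1   0.28]
   [-0.0232  0.0463 -0.012 ]
   [-0.023   0.0464 -0.012 ]
```

Emit:
{"fn": "servo_tool", "kwargs": {
  "delta_pos": [
    [-0.023,0.046,-0.012],
    [-0.023,0.046,-0.012],
    [0,0,0],
    [0,0,0]
  ],
  "dr": [
    [0,0,0.3],
    [0,0,0.3],
    [0,0,0],
    [0,0,0]
  ],
  "grip": [0.7,0.5,0.45,0.45]
}}

```text
t: 4.08
tool_pos: [0.5318, -0.0105, 0.182]
tool_rot: [-1.567, -0.05, 0.042]
contact_force: [1.1, 0.4, 0.4]
opening: 0.0381
```

```bash
cat > look.py <<'E'
from h import *
import sys,pickle
def look(tag,names=('wrist','scene','side')):
    out={}
    for n in names:
        c=cam(n); o=ctrl.get_obs(); im=ctrl.get_image(n); cv2.imwrite(f"pics/{tag}_{n}.png",im[:,:,::-1]); out[n]=(im,c,o)
    pickle.dump(out,open(f"{tag}.pkl","wb")); return out
def load(tag): return pickle.load(open(f"{tag}.pkl","rb"))
E
python3 - <<'E'
from look import *
plan([.53,-.01,.18],toolR(.055))
o=look('d',('wrist',)); plan([.53,-.01,.18],toolR(.055))
for l in ["slide_top","marker_point","nipple","spring_collar"]:
        for m in ctrl.masks_of('wrist',l)[:1]:
            ys,xs=np.nonzero(m['pixels']); print(l,round(m['score'],2),m['extent'],len(xs),xs.mean().round(1),ys.mean().round(1))
E
```

```text
t 4.08 pos [ 0.5318 -0.0105  0.182 ] q [-0.16 -0.13  1.9   0.    1.37 -1.79] F [1.1 0.4 0.4] open 0.0381
n 1 dist 0.0027 ang 0.4 dr/row [-0.15  0.2   0.3 ]
   [-0.0018  0.0019  0.0006]
t 4.12 pos [ 0.5316 -0.0104  0.1817] q [-0.16 -0.13  1.9   0.    1.37 -1.79] F [ 0.1  0.4 -0.4] open 0.0384
n 1 dist 0.0024 ang 0.38 dr/row [-0.15  0.22  0.27]
   [-0.0016  0.0017  0.0005]
slide_top 0.56 [205.6, 130.0, 222.1, 162.3] 629 212.6 146.8
marker_point 0.72 [273.7, 100.6, 290.2, 118.5] 193 281.3 109.7
nipple 0.84 [409.0, 113.2, 460.8, 158.3] 1578 431.9 135.2
spring_collar 0.88 [412.6, 113.4, 456.9, 155.4] 828 430.6 135.9
```

View pics/d_wrist.png

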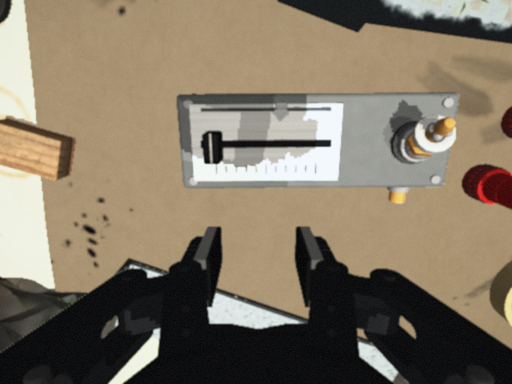

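```bash
python3 - <<'E'
from look import *
im=load('d')['wrist'][0]
crop(im,170,85,330,195,5,"pics/d1.png");crop(im,370,85,470,215,4.5,"pics/d2.png")
E
```

```text
(no output)
```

View pics/d1.png

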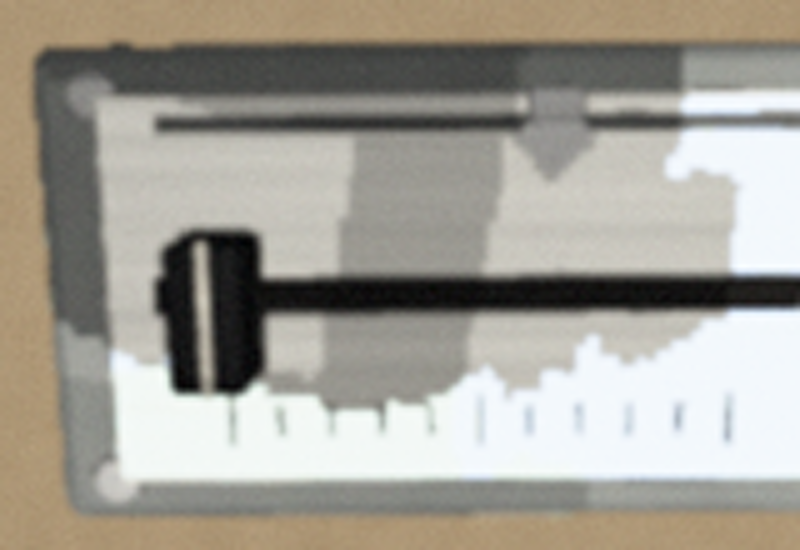

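View pics/d2.png

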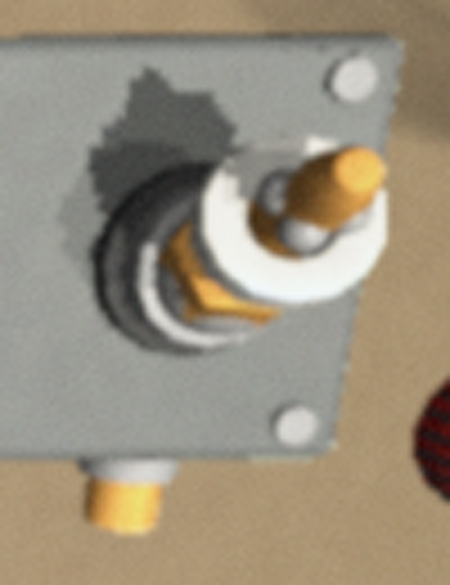

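```bash
python3 - <<'E'
from fit import *; from look import *
im,c,o=load('d')['wrist']
K=lambda x,y:((x+.5)/5+170-.5,(y+.5)/5+85-.5); L=lambda x,y:((x+.5)/4.5+370-.5,(y+.5)/4.5+85-.5)
r=fitreg(c,[K(37,52),L(403,38),L(338,452),K(75,514)]); p=r.x; print(p.round(4),r.fun.round(1))
for n,u,z in [('slide',K(203,315),.067),('mark',K(550,180),.037),('tip',L(362,170),.0985),('collar',L(293,222),.046+.034*.905)]:
    X=atz(c,*u,z); print(n,X.round(4),(Rm(p).T@(X[:2]-p[:2])).round(4))
# nipple dir fit: root known from regulator, phi unknown
from scipy.optimize import least_squares
rt=p[:2]+Rm(p)@[0,.09]
def f(v):
    a=np.array([np.sin(.44)*np.cos(v[2]),np.sin(.44)*np.sin(v[2]),np.cos(.44)]); P0=np.array([v[0],v[1],.046])
    return np.r_[(proj(c,[P0+.058*a,P0+.034*a])-np.array([L(362,170),L(293,222)])).ravel(), (v[:2]-rt)/.003]
s=least_squares(f,[*rt,3.0]); print('root',rt.round(4),s.x.round(4),s.fun.round(2))
# free scale of regulator: edges check
print(proj(c,[[*(p[:2]+Rm(p)@q),.034] for q in [(-.021,-.095),(0,-.095)]]))
E
```

```text
[0.4944 0.0428 0.0657] [-4.  -1.5  5.2 -1.7  2.2  3.1 -3.5  2.9]
slide [ 0.4993 -0.0511  0.067 ] [-0.0013 -0.0941]
mark [0.4758 0.0067 0.037 ] [-0.0209 -0.0348]
tip [0.4669 0.1217 0.0985] [-0.0223  0.0806]
collar [0.4769 0.1259 0.0768] [-0.012  0.084]
root [0.4885 0.1326] [0.4898 0.1317 3.5532] [-0.03  0.34  0.12 -0.48  0.43 -0.32]
[[213.5716897  120.83167863]
 [214.69029363 143.85954171]]
```

```bash
python3 - <<'E'
from h import *
plan([.4985,-.0515,.11],toolR(.06))
E
```

```text
t 4.33 pos [ 0.5316 -0.0103  0.1816] q [-0.16 -0.13  1.9   0.    1.37 -1.79] F [ 0.3 -0.3  0.5] open 0.0382
n 2 dist 0.0889 ang 0.32 dr/row [-0.07 -0.02  0.14]
   [-0.0179  0.0356 -0.0197]
   [-0.0178  0.0357 -0.0196]
```

Emit:
{"fn": "servo_tool", "kwargs": {
  "delta_pos": [
    [-0.018,0.0356,-0.0197],
    [-0.018,0.0356,-0.0197],
    [0,0,0],
    [0,0,0]
  ],
  "dr": [
    [0,0,0.1],
    [0,0,0.1],
    [0,0,0],
    [0,0,0]
  ],
  "grip": [0.45,0.45,0.45,0.45]
}}

```text
t: 4.82
tool_pos: [0.5032, -0.0523, 0.1149]
tool_rot: [-1.57, -0.058, 0.038]
contact_force: [1.0, 0.1, 1.2]
opening: 0.0386
```

```bash
python3 - <<'E'
from look import *
plan([.4985,-.0515,.06],toolR(.06))
look('e',('scene','wrist'))
im=load('e')['scene'][0]; crop(im,200,140,310,250,5,"pics/e1.png")
E
```

```text
t 4.83 pos [ 0.5032 -0.0523  0.1149] q [-0.25 -0.12  2.01  0.    1.24 -1.89] F [1.  0.1 1.2] open 0.0386
n 1 dist 0.0551 ang 0.73 dr/row [-0.01  0.07  0.72]
   [-0.0053  0.0548  0.0011]
```

View pics/e1.png

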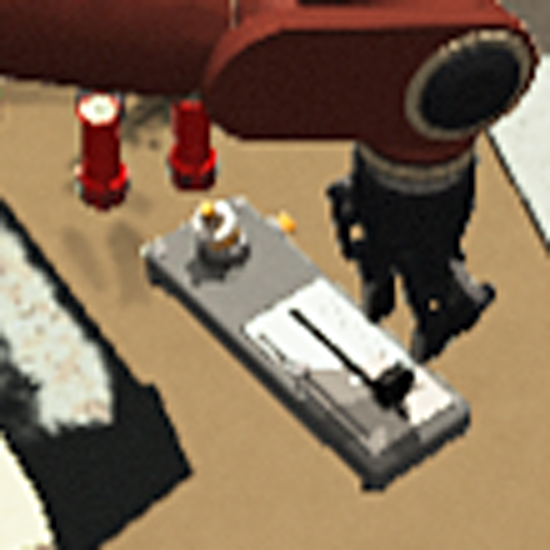

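View pics/e_wrist.png

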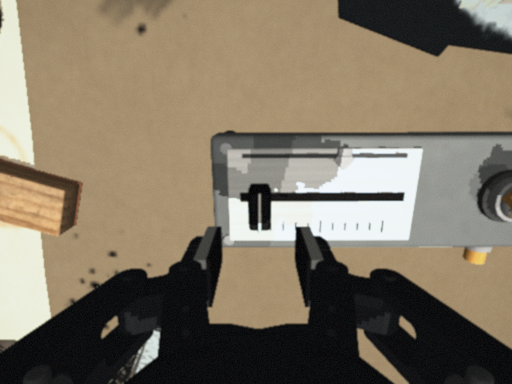

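Emit:
{"fn": "servo_tool", "kwargs": {
  "delta_pos": [
    [-0.003,0.028,0.0005],
    [-0.002,0.027,0.0005],
    [0,0,0]
  ],
  "dr": [
    [0,0,0.3],
    [0,0,0.3],
    [0,0,0]
  ],
  "grip": [0.45,0.45,0.45]
}}

```text
t: 5.3
tool_pos: [0.5036, -0.0508, 0.064]
tool_rot: [-1.572, -0.059, 0.042]
contact_force: [-0.0, 0.7, 0.8]
opening: 0.0383
```

```bash
python3 - <<'E'
from look import *
plan([.4985,-.0515,.06],toolR(.06))
look('f',('scene','wrist'))
im=load('f')['scene'][0]; crop(im,220,160,310,250,5,"pics/f1.png")
E
```

```text
t 5.3 pos [ 0.5036 -0.0508  0.064 ] q [-0.25 -0.05  2.04  0.    1.14 -1.88] F [-0.   0.7  0.8] open 0.0383
n 1 dist 0.0065 ang 0.7 dr/row [0.15 0.25 0.64]
   [-0.0052  0.004  -0.0004]
```

View pics/f1.png

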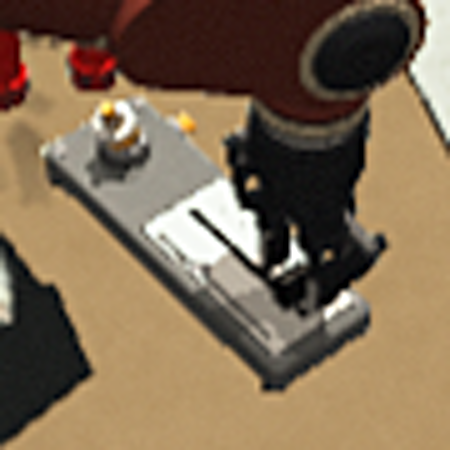

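View pics/f_wrist.png

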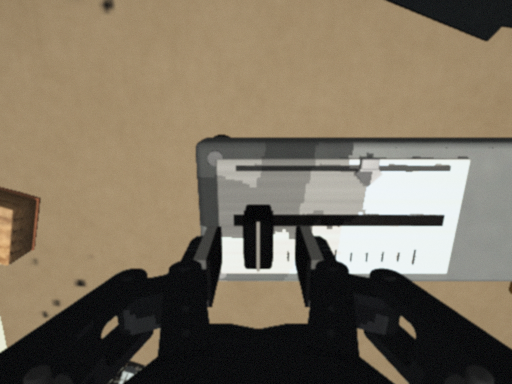

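Emit:
{"fn": "servo_tool", "kwargs": {
  "delta_pos": [
    [-0.008,0.004,0],
    [-0.001,0.002,0],
    [0,0,0],
    [0,0,0],
    [0,0,0]
  ],
  "dr": [
    [0,0,0.6],
    [0,0,0],
    [0,0,0],
    [0,0,0],
    [0,0,0]
  ],
  "grip": [0.4,0.2,0.05,0.05,0.05],
  "grip_force": 25
}}

```text
t: 6.02
tool_pos: [0.4982, -0.0523, 0.0631]
tool_rot: [-1.575, -0.059, 0.042]
contact_force: [0.7, -0.4, -1.8]
opening: 0.013
```

```bash
python3 - <<'E'
from look import *
look('g',('wrist',))
d=np.array([-np.sin(.063),np.cos(.063),0])*.0593
plan(ctrl.get_obs()['tool_pos']+d,toolR(.06),step=.02)
E
```

```text
t 6.08 pos [ 0.4982 -0.0523  0.0631] q [-0.25 -0.06  2.05 -0.    1.14 -1.89] F [ 0.   0.3 -1.5] open 0.0134
n 3 dist 0.0593 ang 0.72 dr/row [0.11 0.08 0.2 ]
   [ 0.     -0.0001  0.0198]
   [-0.     -0.0001  0.0198]
   [-0.     -0.      0.0198]
```

View pics/g_wrist.png

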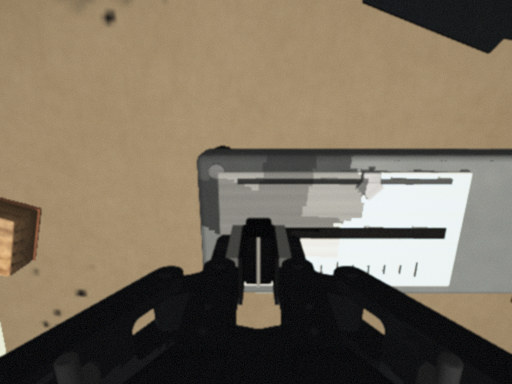

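Emit:
{"fn": "servo_tool", "kwargs": {
  "delta_pos": [
    [0,0,0.016],
    [0,0,0.018],
    [0,0,0.018],
    [0,0,0]
  ],
  "dr": [
    [0,0,0.2],
    [0,0,0.2],
    [0,0,0],
    [0,0,0]
  ],
  "grip": [0.05,0.05,0.05,0.05]
}}

```text
t: 6.58
tool_pos: [0.4948, 0.0022, 0.0631]
tool_rot: [-1.577, -0.053, 0.048]
contact_force: [1.0, 1.6, -1.7]
opening: 0.013
```

```bash
python3 - <<'E'
from look import *
o=look('h',('wrist',)); im=o['wrist'][0]
d=np.array([-np.sin(.063),np.cos(.063),0])*.0593
plan(np.array([.4982,-.0523,.0631])+d,toolR(.06),step=.02)
crop(im,190,130,350,300,3.5,"pics/h1.png")
E
```

```text
t 6.62 pos [0.4948 0.0018 0.0631] q [-0.14 -0.07  2.06 -0.01  1.15 -1.78] F [ 0.4  2.4 -0.7] open 0.0134
n 1 dist 0.0051 ang 0.5 dr/row [0.41 0.22 0.18]
   [ 0.     -0.      0.0051]
```

View pics/h1.png

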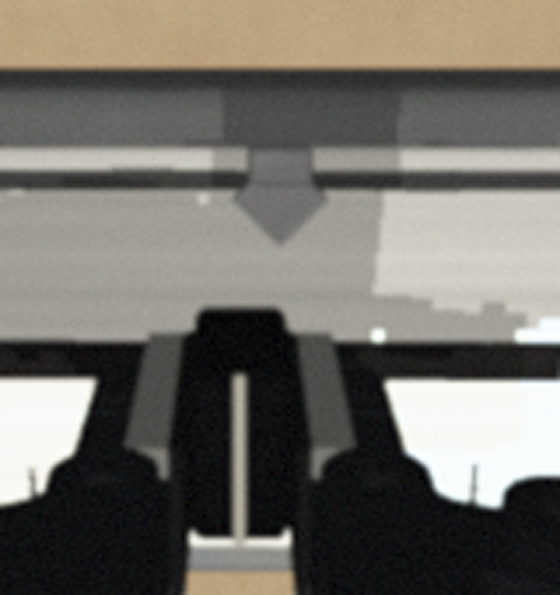

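```bash
cat > meas.py <<'E'
from look import *
def dy(c,ln,mk,yaw=.063):
    u=np.array([-np.sin(yaw),np.cos(yaw),0]); return u@(atz(c,*mk,.037)-atz(c,*ln,.067))
E
python3 - <<'E'
from meas import *
c=load('h')['wrist'][1]; K=lambda x,y:((x+.5)/3.5+190-.5,(y+.5)/3.5+130-.5)
for y in(.05,.063): print(dy(c,K(239.5,455),K(279,243),y))
E
```

```text
0.005738703027533193
0.0060026915762307195
```

Emit:
{"fn": "servo_tool", "kwargs": {
  "delta_pos": [
    [0,0,0.006],
    [0,0,0.001],
    [0,0,0]
  ],
  "dr": [
    [0,0,0],
    [0,0,0],
    [0,0,0]
  ],
  "grip": [0.05,0.05,0.05]
}}

```text
t: 7.0
tool_pos: [0.4944, 0.0083, 0.0631]
tool_rot: [-1.578, -0.052, 0.047]
contact_force: [0.3, 0.1, -0.5]
opening: 0.0133
```

```bash
python3 - <<'E'
from meas import *
o=look('i',('wrist',)); im=o['wrist'][0]
d=np.array([-np.sin(.063),np.cos(.063),0])*.0593
plan(np.array([.4982,-.0523,.0631])+d,toolR(.06),step=.02)
crop(im,190,130,350,300,3.5,"pics/i1.png")
E
```

```text
t 7.05 pos [0.4944 0.0082 0.0631] q [-0.13 -0.07  2.06 -0.01  1.15 -1.76] F [ 0.2  0.3 -1.1] open 0.0128
n 1 dist 0.0014 ang 0.54 dr/row [0.48 0.18 0.17]
   [-0.      0.     -0.0014]
```

View pics/i1.png

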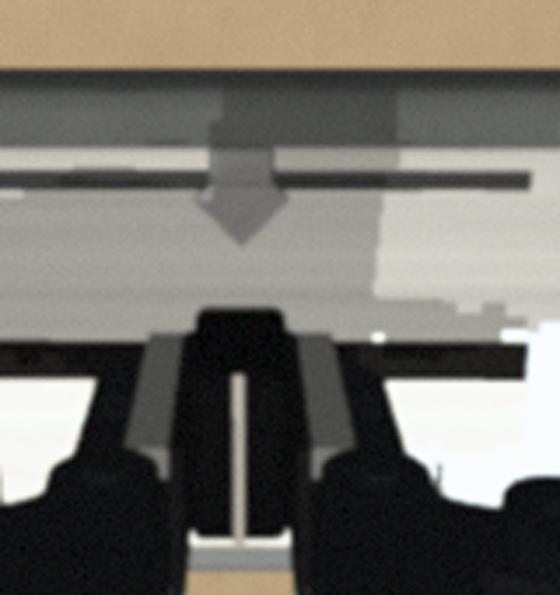

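Line and marker tip now coincide (239 and 241 in the crop). I'll open the fingers and lift.

Emit:
{"fn": "servo_tool", "kwargs": {
  "delta_pos": [
    [0,0,0],
    [0,0,0],
    [0,-0.03,0],
    [0,-0.05,0],
    [0,-0.06,0]
  ],
  "dr": [
    [0,0,0],
    [0,0,0],
    [0,0,0],
    [0,0,0],
    [0,0,0]
  ],
  "grip": [0.35,0.4,0.4,0.5,0.8]
}}

```text
t: 7.68
tool_pos: [0.4901, 0.0094, 0.2004]
tool_rot: [-1.576, -0.04, 0.057]
contact_force: [1.8, 0.5, -0.7]
opening: 0.0597
```

```bash
python3 - <<'E'
from meas import *
o=look('j',('wrist',)); im=o['wrist'][0]
plan([.55,.31,.22],toolR(.06))
E
```

```text
t 7.72 pos [0.495  0.0089 0.211 ] q [-0.13 -0.25  1.95 -0.01  1.43 -1.76] F [ 4.  -0.2  6.4] open 0.0666
n 6 dist 0.3062 ang 0.58 dr/row [0.08 0.02 0.05]
   [ 0.0123 -0.0019  0.0495]
   [ 0.0123 -0.0018  0.0495]
   [ 0.0122 -0.0017  0.0495]
   [ 0.0122 -0.0017  0.0495]
   [ 0.0122 -0.0016  0.0495]
   [ 0.0122 -0.0016  0.0495]
```

View pics/j_wrist.png

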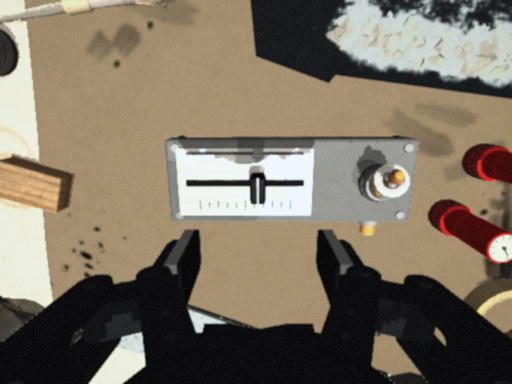

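Emit:
{"fn": "servo_tool", "kwargs": {
  "delta_pos": [
    [0.012,0,0.05],
    [0.012,0,0.05],
    [0.012,-0.002,0.05],
    [0.012,-0.002,0.05],
    [0.012,-0.002,0.05]
  ],
  "dr": [
    [0,1,0],
    [0,1,0],
    [0,1,0],
    [0,1,0],
    [0,1,0]
  ],
  "grip": [0.8,0.8,0.8,0.8,0.8]
}}

```text
t: 8.35
tool_pos: [0.5537, 0.264, 0.2215]
tool_rot: [-1.579, 0.014, -0.043]
contact_force: [0.6, 0.5, -0.1]
opening: 0.0682
```

Emit:
{"fn": "servo_tool", "kwargs": {
  "delta_pos": [
    [0.012,0,0.05],
    [0,0,0],
    [0,0,0]
  ],
  "dr": [
    [0,1,0],
    [0,0,0],
    [0,0,0]
  ],
  "grip": [0.8,0.8,0.8]
}}

```text
t: 8.72
tool_pos: [0.568, 0.3181, 0.2205]
tool_rot: [-1.579, 0.025, -0.054]
contact_force: [-0.0, -0.0, 0.7]
opening: 0.0681
```

```bash
python3 - <<'E'
from meas import *
o=look('k',('wrist','scene','side')); 
plan([.506,.328,.14],toolR(.2))
for n in ('wrist','side','scene'):
  ctrl.get_image(n)
  for m in ctrl.masks_of(n,'test_gauge')[:5]:
    ys,xs=np.nonzero(m['pixels']); print(n,round(m['score'],2),m['extent'],len(xs),xs.mean().round(1),ys.mean().round(1),o[n][0][m['pixels']].mean(0).round())
E
```

```text
t 8.88 pos [0.568  0.3173 0.2208] q [ 0.4   0.12  1.58 -0.02  1.42 -1.12] F [0.3 0.3 0.5] open 0.0684
n 2 dist 0.1024 ang 14.47 dr/row [ 0.28 -7.21  0.52]
   [-0.032   0.0398  0.0041]
   [-0.0309  0.0401  0.0078]
wrist 0.97 [141.0, 117.7, 199.6, 158.0] 1756 170.2 136.6 [166. 115. 107.]
wrist 0.88 [250.2, 91.4, 285.3, 130.5] 1139 268.3 110.6 [185. 180. 160.]
wrist 0.79 [338.8, 72.4, 407.2, 114.8] 2158 371.0 93.3 [173. 119. 112.]
wrist 0.77 [156.4, 38.1, 215.3, 91.3] 1970 185.9 64.0 [159. 113. 101.]
wrist 0.58 [297.0, 0.0, 355.0, 48.5] 1884 322.9 20.5 [106. 145. 107.]
side 0.82 [192.6, 261.4, 200.1, 287.3] 276 195.1 274.6 [140.  64.  57.]
side 0.77 [218.9, 217.5, 229.0, 246.6] 234 223.5 231.6 [129.  58.  50.]
side 0.76 [216.7, 261.3, 227.1, 287.6] 292 223.4 273.6 [ 70. 113.  70.]
side 0.61 [206.5, 241.7, 219.6, 266.7] 275 211.5 253.0 [120. 116. 106.]
side 0.56 [233.2, 227.9, 240.3, 257.2] 294 236.5 244.7 [126.  60.  49.]
scene 0.73 [199.7, 133.7, 209.2, 156.2] 187 203.3 142.8 [131.  62.  49.]
scene 0.65 [191.2, 143.2, 203.9, 168.2] 177 194.1 155.0 [62. 99. 59.]
scene 0.5 [233.0, 155.2, 243.5, 180.4] 201 238.0 167.8 [131.  60.  50.]
scene 0.45 [214.8, 160.6, 225.1, 182.5] 192 219.8 171.5 [115.  47.  38.]
scene 0.42 [214.9, 142.3, 224.6, 161.4] 132 219.3 153.1 [122. 111.  98.]
```

View pics/k_wrist.png

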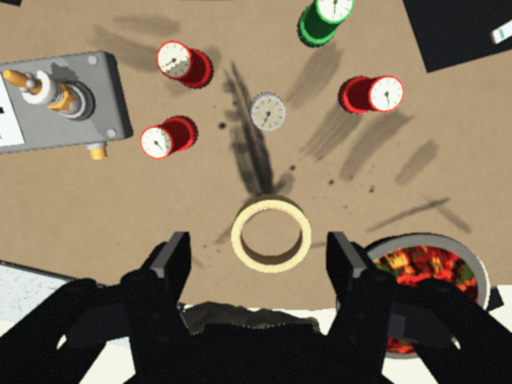

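```bash
python3 - <<'E'
from meas import *
im,c,o=load('k')['wrist']; crop(im,230,75,310,150,6,"pics/k1.png")
print(atz(c,268,111.5,.09)); plan([.5065,.3265,.14],toolR(-.01))
E
```

```text
[0.50697253 0.32920525 0.09      ]
t 9.18 pos [0.5682 0.3178 0.2211] q [ 0.4   0.12  1.58 -0.02  1.42 -1.12] F [0.  0.3 0.4] open 0.0683
n 2 dist 0.1022 ang 2.65 dr/row [ 0.22 -1.18  0.56]
   [-0.0318  0.0399  0.003 ]
   [-0.0314  0.0402  0.0035]
```

View pics/k1.png

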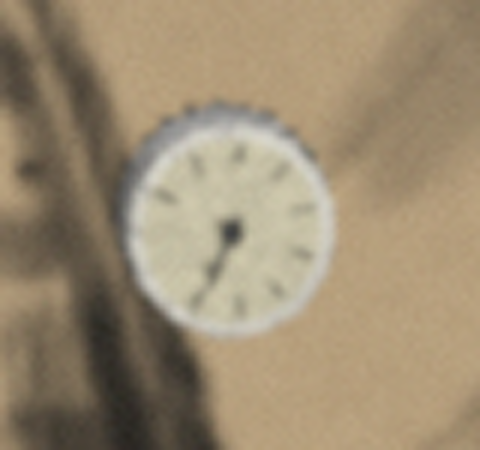

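Candidates seen: green (325,20), red (175,60), red (155,143), red (385,93), and silver-grey (268,113). The close crop confirms the grey gauge is the right one.

Emit:
{"fn": "servo_tool", "kwargs": {
  "delta_pos": [
    [-0.031,0.04,0.0045],
    [-0.031,0.04,0.0045],
    [0,0,0],
    [0,0,0]
  ],
  "dr": [
    [0.2,-1.1,0.5],
    [0.2,-1.1,0.5],
    [0,0,0],
    [0,0,0]
  ],
  "grip": [0.7,0.65,0.65,0.65]
}}

```text
t: 9.68
tool_pos: [0.5093, 0.3288, 0.1417]
tool_rot: [-1.569, 0.005, -0.017]
contact_force: [-0.1, -0.1, 0.4]
opening: 0.0553
```

```bash
python3 - <<'E'
from meas import *
o=look('l',('wrist','scene','side')); 
plan([.508,.329,.05],toolR(-.01))
c=o['wrist'][1]
im=o['side'][0]; crop(im,150,150,300,300,4,"pics/l1.png")
E
```

```text
t 9.82 pos [0.5095 0.3288 0.1417] q [ 0.45  0.09  1.75 -0.    1.29 -1.1 ] F [0.4 0.  0.4] open 0.0554
n 2 dist 0.0917 ang 0.52 dr/row [-0.06 -0.12  0.22]
   [-0.0011  0.0458  0.    ]
   [-0.0009  0.0458  0.0001]
```

View pics/l_wrist.png

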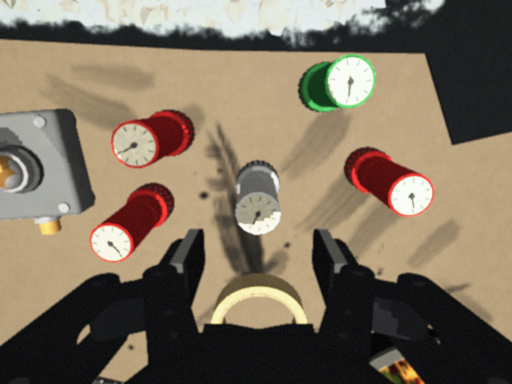

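View pics/l1.png

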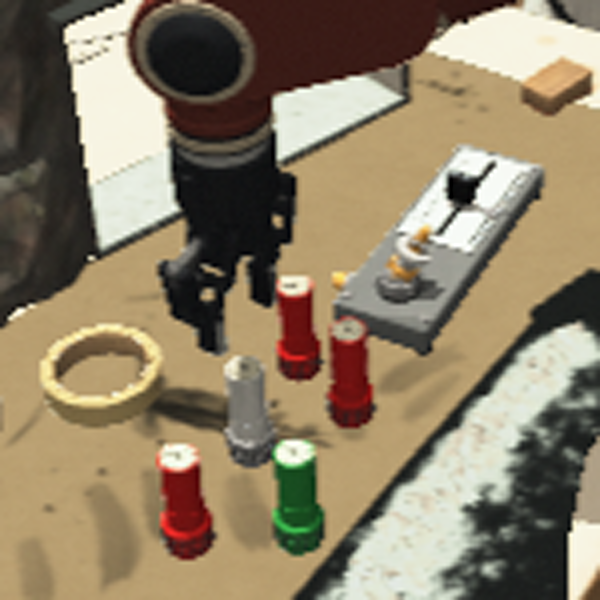

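```bash
python3 - <<'E'
from meas import *
c=load('l')['wrist'][1]; print(atz(c,258.5,213,.09)); 
p=ctrl.get_obs()['tool_pos']; print(proj(c,[p,[p[0],p[1],.09]]))
E
```

```text
[0.50804647 0.3297419  0.09      ]
[[256.97216279 254.36402741]
 [257.05069293 215.07005207]]
```

Emit:
{"fn": "servo_tool", "kwargs": {
  "delta_pos": [
    [-0.001,0.035,0.0005],
    [-0.0005,0.035,0.0004],
    [0,0.022,0],
    [0,0,0]
  ],
  "dr": [
    [0,-0.1,0.2],
    [0,-0.1,0.2],
    [0,0,0],
    [0,0,0]
  ],
  "grip": [0.65,0.65,0.65,0.65]
}}

```text
t: 10.32
tool_pos: [0.5165, 0.3318, 0.0553]
tool_rot: [-1.563, -0.001, -0.021]
contact_force: [-1.1, -0.5, 0.2]
opening: 0.0554
```

```bash
python3 - <<'E'
from meas import *
o=look('m',('wrist','side')); 
plan([.508,.3295,.046],toolR(-.01))
im=o['side'][0]; crop(im,150,150,300,300,4,"pics/m1.png")
E
```

```text
t 10.43 pos [0.5179 0.3326 0.0577] q [ 0.45  0.2   1.78  0.    1.14 -1.11] F [ 0.1 -0.2 -0.1] open 0.0552
n 1 dist 0.0157 ang 1.18 dr/row [-0.58 -0.17  1.01]
   [-0.0101  0.0115 -0.0034]
```

View pics/m_wrist.png

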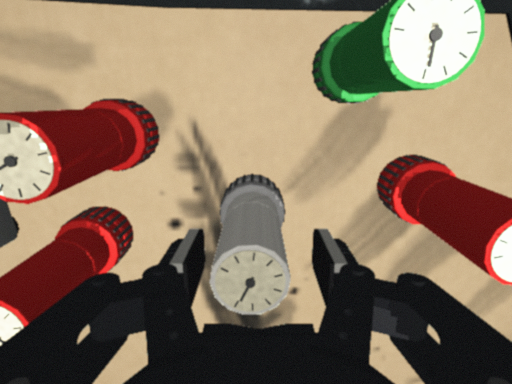

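View pics/m1.png

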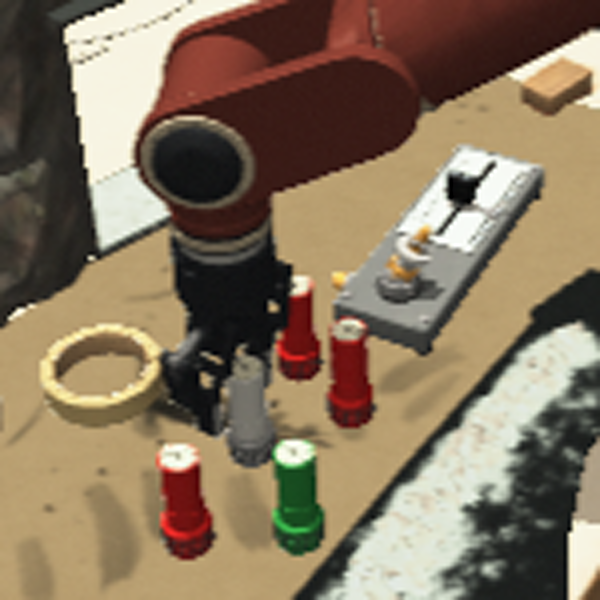

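Emit:
{"fn": "servo_tool", "kwargs": {
  "delta_pos": [
    [-0.009,0.005,-0.003],
    [-0.002,0.005,0],
    [0,0.001,0]
  ],
  "dr": [
    [-0.5,0,1],
    [0,0,0],
    [0,0,0]
  ],
  "grip": [0.65,0.65,0.65]
}}

```text
t: 10.8
tool_pos: [0.5086, 0.3307, 0.0498]
tool_rot: [-1.567, 0.007, -0.014]
contact_force: [0.3, -0.5, -0.8]
opening: 0.0554
```

```bash
python3 - <<'E'
from meas import *
plan([.508,.3295,.046],toolR(-.01))
E
```

```text
t 10.8 pos [0.5086 0.3307 0.0498] q [ 0.45  0.2   1.8   0.    1.14 -1.1 ] F [ 0.3 -0.5 -0.8] open 0.0554
n 1 dist 0.004 ang 0.37 dr/row [-0.2  -0.17  0.26]
   [-0.0006  0.0038 -0.0012]
```

Emit:
{"fn": "servo_tool", "kwargs": {
  "delta_pos": [
    [0,0.004,-0.001],
    [0,0,0],
    [0,0,0],
    [0,0,0],
    [0,0,0]
  ],
  "dr": [
    [-0.2,0,0.2],
    [0,0,0],
    [0,0,0],
    [0,0,0],
    [0,0,0]
  ],
  "grip": [0.5,0.3,0.2,0.2,0.2],
  "grip_force": 80
}}

```text
t: 11.42
tool_pos: [0.5087, 0.3296, 0.0459]
tool_rot: [-1.571, 0.009, -0.011]
contact_force: [-0.9, 0.2, -0.4]
opening: 0.0277
```

```bash
python3 - <<'E'
from meas import *
plan([.508,.3295,.16],toolR(-.01))
o=look('n',('wrist',))
E
```

```text
t 11.43 pos [0.5087 0.3296 0.0459] q [ 0.45  0.21  1.8  -0.    1.14 -1.1 ] F [-0.9  0.2 -0.4] open 0.0277
n 2 dist 0.1141 ang 0.18 dr/row [ 0.01 -0.08  0.03]
   [-0.0003 -0.0571 -0.0001]
   [-0.0003 -0.0571 -0.0001]
```

View pics/n_wrist.png

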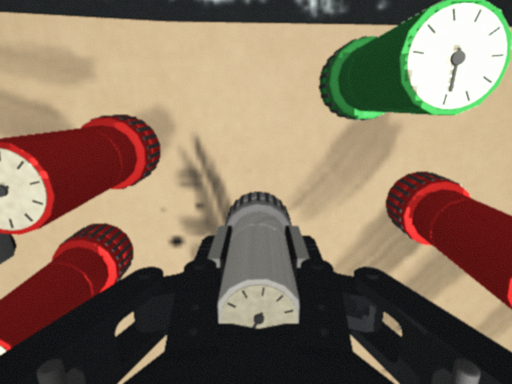

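Emit:
{"fn": "servo_tool", "kwargs": {
  "delta_pos": [
    [0,-0.04,0],
    [0,-0.055,0],
    [0,-0.05,0],
    [0,0,0]
  ],
  "dr": [
    [0,0,0],
    [0,0,0],
    [0,0,0],
    [0,0,0]
  ],
  "grip": [0.2,0.2,0.2,0.2]
}}

```text
t: 11.98
tool_pos: [0.5072, 0.3291, 0.1924]
tool_rot: [-1.573, 0.013, -0.008]
contact_force: [0.2, 0.3, -1.2]
opening: 0.0275
```

```bash
cat > nip.py <<'E'
from meas import *
def axis(phi,th=.44): return np.array([np.sin(th)*np.cos(phi),np.sin(th)*np.sin(phi),np.cos(th)])
P0=np.array([.4898,.1317,.046]); A=axis(3.553); ML=.0459
def tgt(s,P0=P0,A=A):  # mouth at s along the axis
    Rc=R.from_rotvec(ctrl.get_obs()['tool_rot']).as_matrix(); y=Rc[:,1]
    v=np.cross(y,-A); n=np.linalg.norm(v); 
    Rt=(R.from_rotvec(v/n*np.arctan2(n,y@-A)).as_matrix()@Rc) if n>1e-6 else Rc
    return P0+A*(s+ML),Rt
E
python3 - <<'E'
from nip import *
look('o',('wrist','scene'))
p,Rt=tgt(.11); p[2]+=.02; plan(p,Rt,step=.055)
E
```

```text
t 12.07 pos [0.5045 0.3277 0.1866] q [ 0.45  0.05  1.72 -0.    1.39 -1.1 ] F [ 0.2 -1.3 -2.4] open 0.0274
n 5 dist 0.236 ang 25.99 dr/row [ 2.15  0.   -4.73]
   [-0.0146 -0.0036 -0.0447]
   [-0.0142 -0.0065 -0.0445]
   [-0.0135 -0.0093 -0.0443]
   [-0.0126 -0.012  -0.0438]
   [-0.0115 -0.0147 -0.0433]
```

View pics/o_wrist.png

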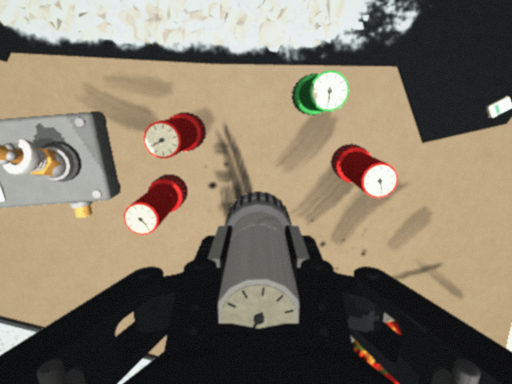

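View pics/o_scene.png

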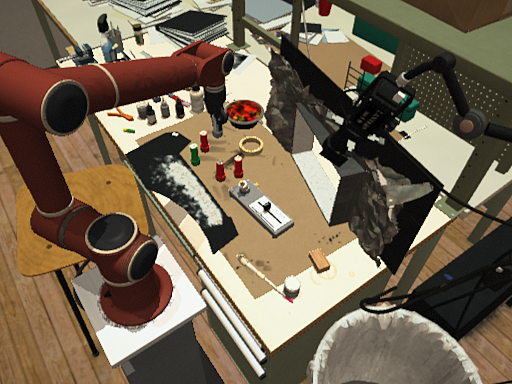

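Emit:
{"fn": "servo_tool", "kwargs": {
  "delta_pos": [
    [-0.014,-0.006,-0.044],
    [-0.014,-0.008,-0.044],
    [-0.013,-0.01,-0.044],
    [-0.012,-0.012,-0.044],
    [-0.011,-0.013,-0.043]
  ],
  "dr": [
    [2.1,0,-4.7],
    [2.1,0,-4.7],
    [2.1,0,-4.7],
    [2.1,0,-4.7],
    [2.1,0,-4.7]
  ],
  "grip": [0.2,0.2,0.2,0.2,0.2]
}}

```text
t: 12.7
tool_pos: [0.4252, 0.1029, 0.1946]
tool_rot: [-1.379, -0.291, -0.299]
contact_force: [-0.2, -1.7, -0.9]
opening: 0.0277
```

Emit:
{"fn": "servo_tool", "kwargs": {
  "delta_pos": [
    [0,0,0],
    [0,0,0],
    [0,0,0]
  ],
  "dr": [
    [0,0,0],
    [0,0,0],
    [0,0,0]
  ],
  "grip": [0.2,0.2,0.2]
}}

```text
t: 13.08
tool_pos: [0.4221, 0.1009, 0.1882]
tool_rot: [-1.381, -0.279, -0.298]
contact_force: [-0.4, 0.8, -0.6]
opening: 0.0281
```

```bash
python3 - <<'E'
from nip import *
o=look('p',('wrist','scene','side'))
p,Rt=tgt(.09); plan(p,Rt,step=.055)
crop(o['scene'][0],200,140,300,240,5,"pics/p1.png");crop(o['side'][0],200,150,300,250,5,"pics/p2.png")
E
```

```text
t 13.22 pos [0.4224 0.101  0.1889] q [-0.05 -0.73  2.35  0.2   1.16 -1.66] F [ 0.5  0.8 -2.2] open 0.0278
n 1 dist 0.0257 ang 1.51 dr/row [ 0.5  -0.   -1.43]
   [0.0058 0.0248 0.0038]
```

View pics/p_wrist.png

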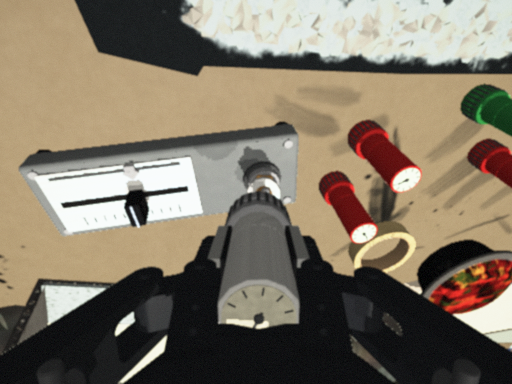

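View pics/p1.png

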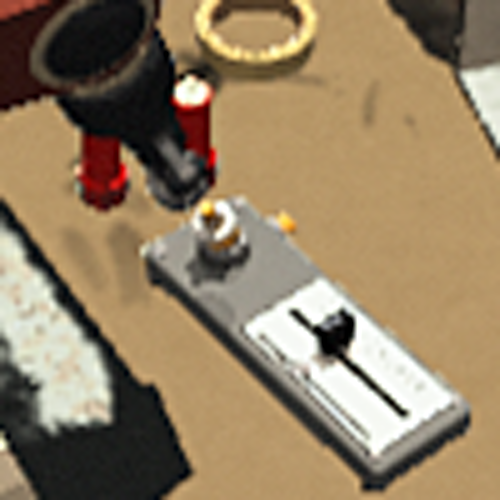

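View pics/p2.png

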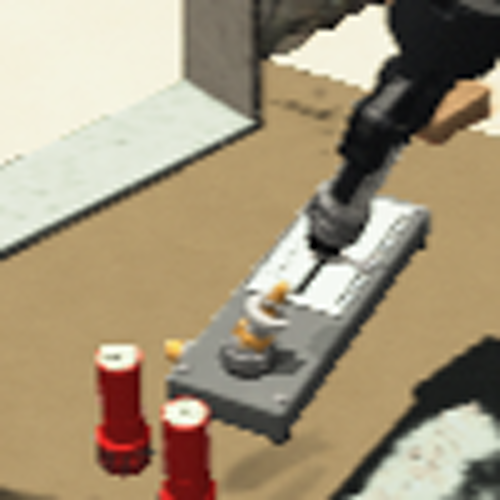

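```bash
python3 - <<'E'
from nip import *
o=load('p')
ob=ctrl.get_obs(); p=ob['tool_pos']; Rc=R.from_rotvec(ob['tool_rot']).as_matrix()
mouth=p+Rc[:,1]*ML; g=-Rc[:,1]
print('mouth',mouth.round(4),'g',g.round(3),'A',A.round(3))
s0=(mouth-P0)@A; print('s',s0,'lat',(mouth-P0-A*s0).round(4))
def ring(P,a,r):
    u=np.cross(a,[0,0,1.]);u/=np.linalg.norm(u);v=np.cross(a,u);t=np.linspace(0,2*np.pi,40)
    return P+r*(np.outer(np.cos(t),u)+np.outer(np.sin(t),v))
for n,(x0,y0,x1,y1) in {'scene':(215,150,265,200),'side':(240,170,290,220)}.items():
    im,c,_=o[n]; k=12
    big=cv2.resize(im[y0:y1,x0:x1,::-1],None,fx=k,fy=k,interpolation=cv2.INTER_CUBIC)
    cv2.imwrite(f"pics/q_{n}0.png",big)
    def dr(X,col): 
        q=((proj(c,X)-[x0,y0]+.5)*k).astype(np.int32); cv2.polylines(big,[q.reshape(-1,1,2)],False,col,1)
    dr([P0,P0+A*.058],(0,0,255)); dr(ring(P0+A*.034,A,.0155),(0,255,0)); dr(ring(P0+A*.058,A,.0035),(0,0,255))
    dr(ring(mouth,g,.019),(255,0,0)); dr(ring(mouth+g*.026,g,.019),(255,0,0)); dr([mouth,mouth+.09*g],(255,255,0))
    cv2.imwrite(f"pics/q_{n}.png",big)
im,c,_=load('d')['wrist']; x0,y0,x1,y1=390,95,470,175;k=7
big=cv2.resize(im[y0:y1,x0:x1,::-1],None,fx=k,fy=k,interpolation=cv2.INTER_CUBIC)
for X,col in [([P0,P0+A*.058],(0,0,255)),(ring(P0+A*.034,A,.0155),(0,255,0)),(ring(P0+A*.058,A,.0035),(255,0,0))]:
    q=((proj(c,X)-[x0,y0]+.5)*k).astype(np.int32); cv2.polylines(big,[q.reshape(-1,1,2)],False,col,1)
cv2.imwrite("pics/q_w.png",big)
E
```

```text
mouth [0.4392 0.1085 0.1469] g [-0.368 -0.163  0.916] A [-0.39  -0.17   0.905]
s 0.11495747185143429 lat [-0.0057 -0.0036 -0.0031]
```

View pics/q_scene.png

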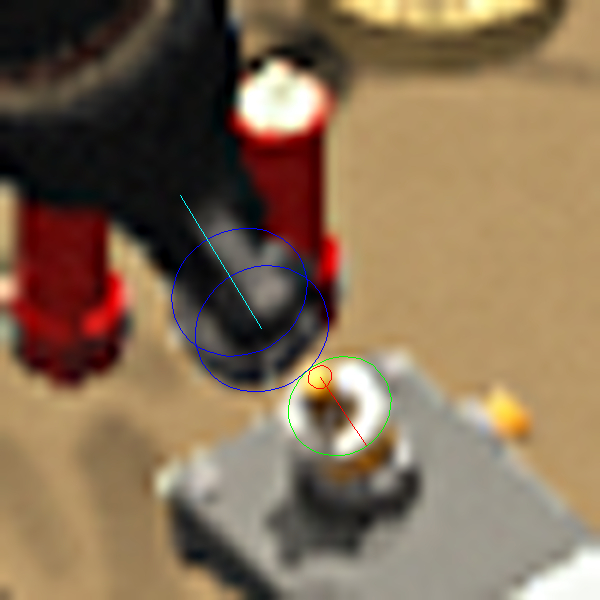

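View pics/q_side.png

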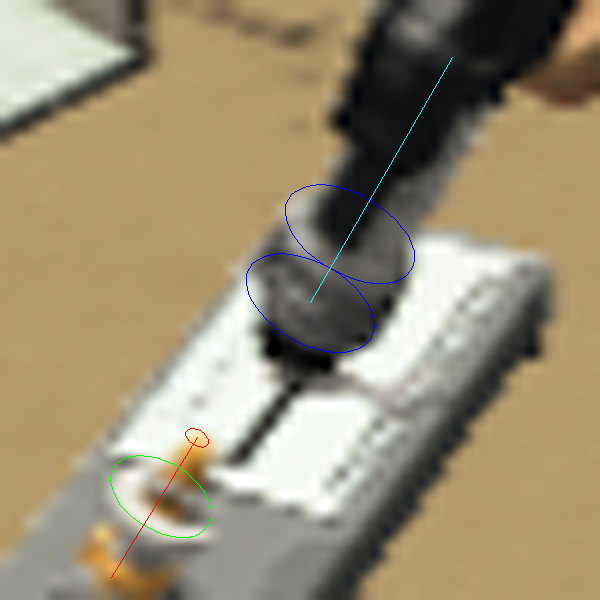

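View pics/q_w.png

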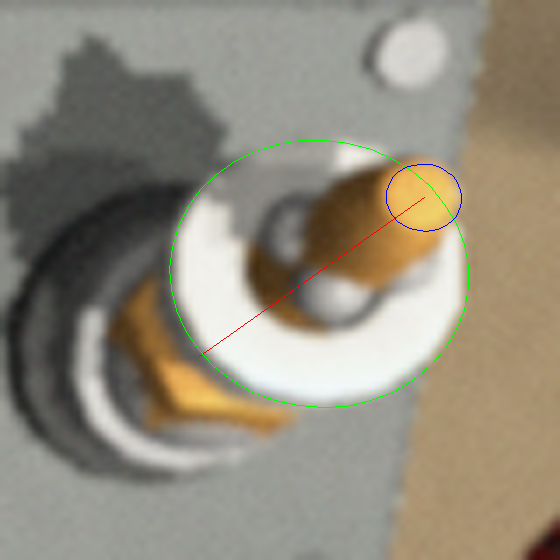

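```bash
cat >> nip.py <<'E'
def ring(P,a,r):
    u=np.cross(a,[0,0,1.]);u/=np.linalg.norm(u);v=np.cross(a,u);t=np.linspace(0,2*np.pi,40)
    return P+r*(np.outer(np.cos(t),u)+np.outer(np.sin(t),v))
def overlay(tag,n,box,k,fn,P0=P0,A=A,off=0):
    im,c,ob=load(tag)[n]; x0,y0,x1,y1=box
    p=ob['tool_pos']; Rc=R.from_rotvec(ob['tool_rot']).as_matrix()
    m=p+Rc[:,1]*ML+Rc[:,0]*off; g=-Rc[:,1]
    big=cv2.resize(im[y0:y1,x0:x1,::-1],None,fx=k,fy=k,interpolation=cv2.INTER_CUBIC); raw=big.copy()
    for X,col in [([P0,P0+A*.058],(0,0,255)),(ring(P0+A*.034,A,.0155),(0,255,0)),(ring(P0+A*.058,A,.0035),(0,0,255)),(ring(m,g,.019),(255,0,0)),(ring(m+g*.026,g,.019),(255,0,0)),(ring(m+g*.026,g,.015),(255,255,0)),(ring(m+g*.09,g,.015),(255,255,0)),([m,m+.09*g],(255,255,0))]:
        q=((proj(c,X)-[x0,y0]+.5)*k).astype(np.int32); cv2.polylines(big,[q.reshape(-1,1,2)],False,col,1)
    cv2.imwrite(fn,np.hstack([raw,big]) if big.shape[1]<=400 else big)
E
python3 - <<'E'
from nip import *
overlay('p','wrist',(200,140,320,340),3,'pics/r.png')
overlay('n','wrist',(200,160,320,340),3,'pics/r2.png')
E
```

```text
(no output)
```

View pics/r.png

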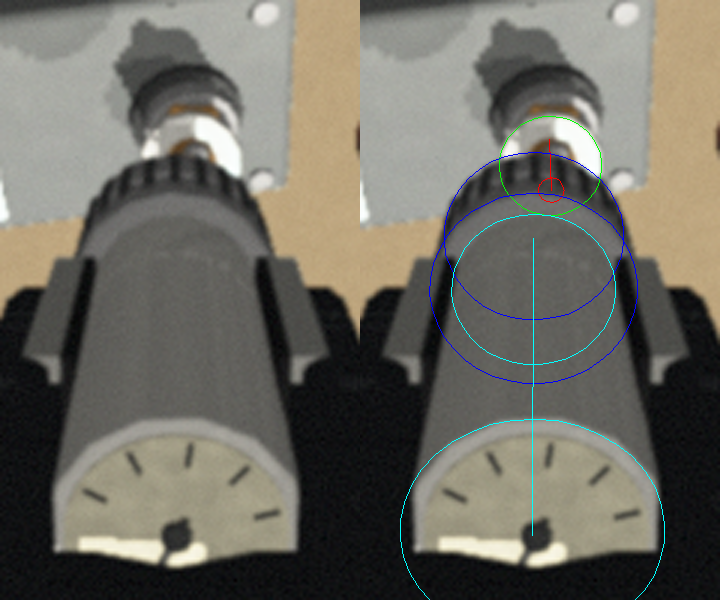

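View pics/r2.png

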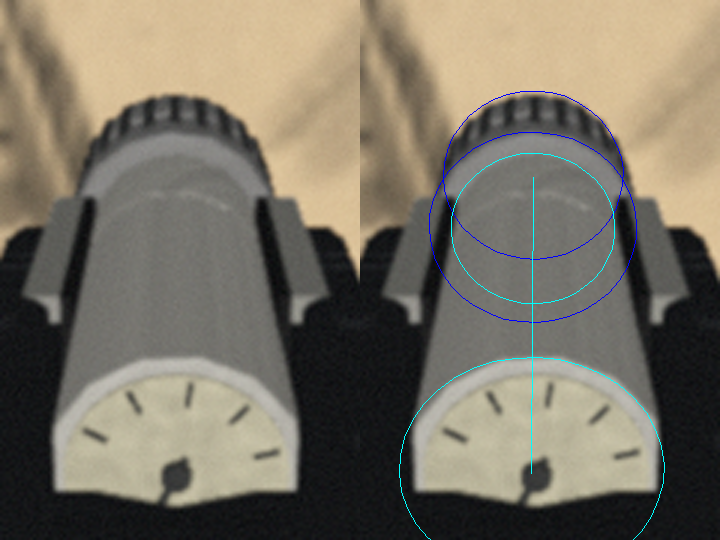

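```bash
cat >> nip.py <<'E'
OFF=-.0008
def stat(s):
    p,Rt=tgt(s); p=p-OFF*Rt[:,0]
    ob=ctrl.get_obs(); Rc=R.from_rotvec(ob['tool_rot']).as_matrix(); m=ob['tool_pos']+Rc[:,1]*ML+Rc[:,0]*OFF
    s0=(m-P0)@A; lat=Rc.T@(m-P0-A*s0)
    print('s',s0.round(4),'lat(tool)',lat.round(4),'ang',np.arccos(-Rc[:,1]@A).round(3),'F along A',(ob['contact_force']@A).round(1),'T',ob['wrist_torque'].round(2))
    plan(p,Rt,step=.05)
E
python3 - <<'E'
from nip import *
stat(.072)
E
```

```text
s 0.115 lat(tool) [-0.0071  0.0002 -0.004 ] ang 0.026 F along A -2.3 T [-0.12  0.26 -0.  ]
t 13.22 pos [0.4224 0.101  0.1889] q [-0.05 -0.73  2.35  0.2   1.16 -1.66] F [ 0.5  0.8 -2.2] open 0.0278
n 1 dist 0.0435 ang 1.51 dr/row [ 0.5  -0.   -1.43]
   [0.007  0.0427 0.004 ]
```

Emit:
{"fn": "servo_tool", "kwargs": {
  "delta_pos": [
    [0.007,0.01,0.004],
    [0,0.01,0],
    [0,0.01,0],
    [0,0,0]
  ],
  "dr": [
    [0.5,0,-1.4],
    [0,0,0],
    [0,0,0],
    [0,0,0]
  ],
  "grip": [0.2,0.2,0.2,0.2]
}}

```text
t: 13.72
tool_pos: [0.4413, 0.1122, 0.1636]
tool_rot: [-1.369, -0.3, -0.311]
contact_force: [1.2, -0.6, -1.1]
opening: 0.0275
```

```bash
python3 - <<'E'
from nip import *
stat(.072)
E
```

```text
s 0.0828 lat(tool) [0.001  0.     0.0026] ang 0.004 F along A -1.4 T [-0.15  0.32 -0.03]
t 13.72 pos [0.4413 0.1122 0.1636] q [-0.02 -0.64  2.34  0.21  1.05 -1.66] F [ 1.2 -0.6 -1.1] open 0.0275
n 1 dist 0.0112 ang 0.24 dr/row [-0.1   0.   -0.22]
   [-0.0011  0.0108 -0.0026]
```

Emit:
{"fn": "servo_tool", "kwargs": {
  "delta_pos": [
    [-0.001,0.006,-0.0026],
    [0,0.004,0],
    [0,0,0]
  ],
  "dr": [
    [-0.1,0,-0.2],
    [0,0,0],
    [0,0,0]
  ],
  "grip": [0.2,0.2,0.2]
}}

```text
t: 14.1
tool_pos: [0.4446, 0.1112, 0.1533]
tool_rot: [-1.371, -0.302, -0.314]
contact_force: [0.1, 0.0, -1.5]
opening: 0.0274
```

```bash
python3 - <<'E'
from nip import *
stat(.06)
look('s',('scene','side','wrist'))
overlay('s','scene',(220,160,270,210),8,'pics/s1.png',off=OFF)
overlay('s','side',(230,180,280,230),8,'pics/s2.png',off=OFF)
overlay('s','wrist',(200,140,320,340),3,'pics/s3.png',off=OFF)
E
```

```text
s 0.0724 lat(tool) [ 0.0002  0.     -0.0003] ang 0.0 F along A -1.4 T [-0.1   0.28 -0.05]
t 14.1 pos [0.4446 0.1112 0.1533] q [-0.02 -0.62  2.35  0.21  1.02 -1.66] F [ 0.1  0.  -1.5] open 0.0274
n 1 dist 0.0124 ang 0.02 dr/row [0.02 0.   0.  ]
   [-0.0002  0.0124  0.0003]
```

View pics/s1.png

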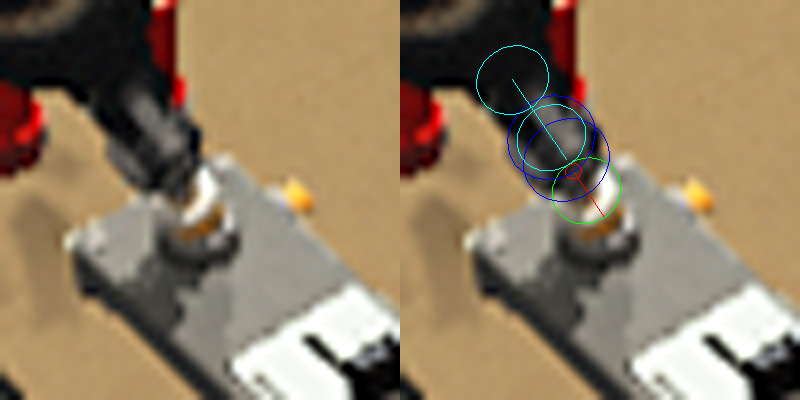

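View pics/s2.png

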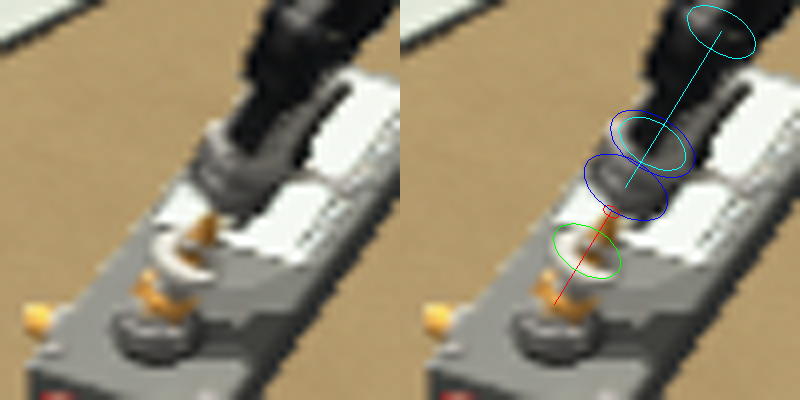

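View pics/s3.png

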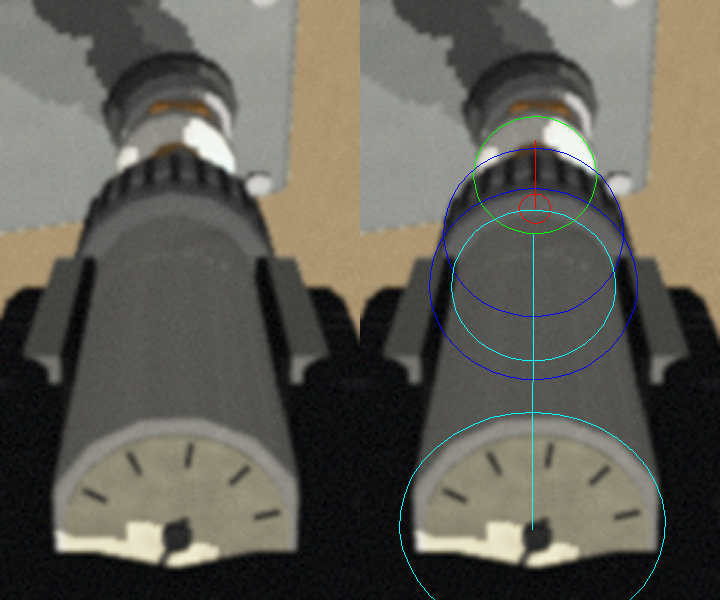

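```bash
python3 - <<'E'
from nip import *
overlay('s','scene',(220,160,260,200),15,'pics/s4.png',off=OFF)
im=load('s')['scene'][0]; crop(im,220,160,260,200,15,'pics/s5.png')
E
```

```text
(no output)
```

View pics/s4.png

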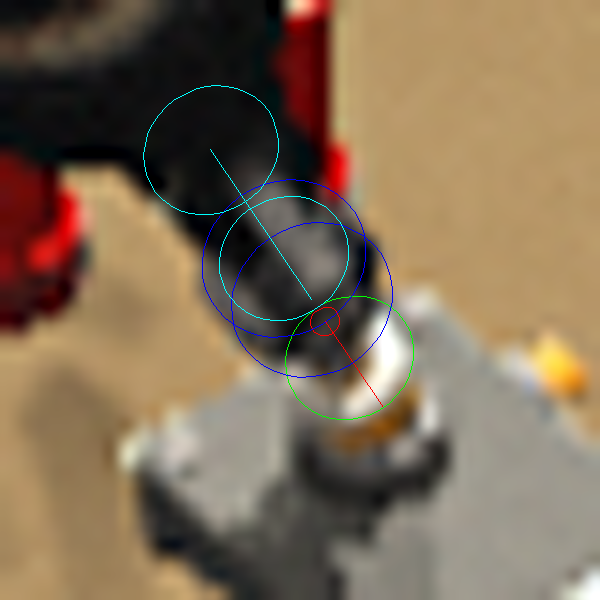

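View pics/s5.png

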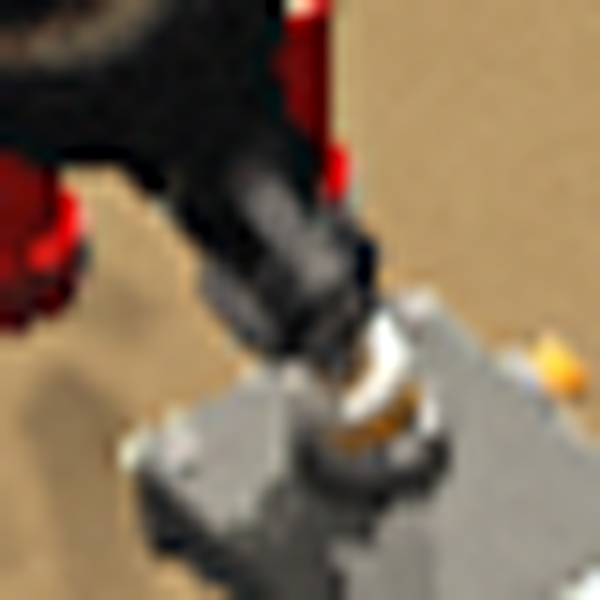

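Emit:
{"fn": "servo_tool", "kwargs": {
  "delta_pos": [
    [0,0.01,0],
    [0,0.009,0],
    [0,0.003,0],
    [0,0,0]
  ],
  "dr": [
    [0,0,0],
    [0,0,0],
    [0,0,0],
    [0,0,0]
  ],
  "grip": [0.2,0.2,0.2,0.2]
}}

```text
t: 14.75
tool_pos: [0.454, 0.1152, 0.1325]
tool_rot: [-1.371, -0.303, -0.315]
contact_force: [-0.8, 0.2, -1.4]
opening: 0.0275
```

```bash
python3 - <<'E'
from nip import *
stat(.04)
look('u',('wrist',))
overlay('u','wrist',(200,140,320,340),3,'pics/u3.png',off=OFF)
E
```

```text
s 0.0492 lat(tool) [ 0.0006  0.     -0.0003] ang 0.001 F along A -1.0 T [-0.11  0.3   0.02]
t 14.75 pos [0.454  0.1152 0.1325] q [-0.01 -0.55  2.35  0.22  0.95 -1.66] F [-0.8  0.2 -1.4] open 0.0275
n 1 dist 0.0092 ang 0.05 dr/row [0.02 0.   0.04]
   [-0.0006  0.0092  0.0003]
```

View pics/u3.png

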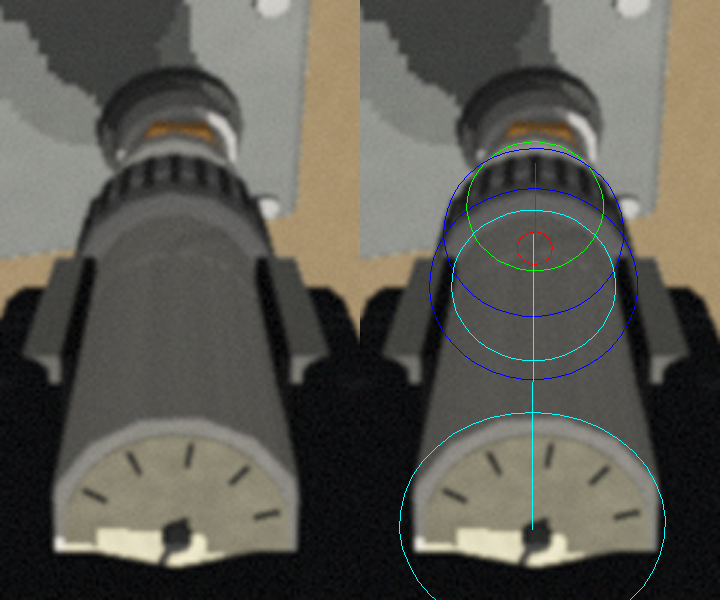

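Emit:
{"fn": "servo_tool", "kwargs": {
  "delta_pos": [
    [-0.0005,0.006,0],
    [0,0.006,0],
    [0,0,0]
  ],
  "dr": [
    [0,0,0],
    [0,0,0],
    [0,0,0]
  ],
  "grip": [0.2,0.2,0.2]
}}

```text
t: 15.18
tool_pos: [0.4583, 0.1174, 0.1209]
tool_rot: [-1.371, -0.303, -0.315]
contact_force: [-0.1, -0.7, -1.6]
opening: 0.0276
```

```bash
python3 - <<'E'
from nip import *
stat(.03)
E
```

```text
s 0.0366 lat(tool) [ 0.      0.     -0.0002] ang 0.001 F along A -1.3 T [-0.15  0.26 -0.03]
t 15.18 pos [0.4583 0.1174 0.1209] q [-0.01 -0.52  2.35  0.22  0.92 -1.67] F [-0.1 -0.7 -1.6] open 0.0276
n 1 dist 0.0066 ang 0.04 dr/row [0.01 0.   0.04]
   [-0.      0.0066  0.0002]
```

Emit:
{"fn": "servo_tool", "kwargs": {
  "delta_pos": [
    [0,0.004,0],
    [0,0.004,0],
    [0,0.004,0]
  ],
  "dr": [
    [0,0,0],
    [0,0,0],
    [0,0,0]
  ],
  "grip": [0.2,0.2,0.2],
  "grip_force": 100
}}

```text
t: 15.55
tool_pos: [0.4629, 0.1194, 0.1131]
tool_rot: [-1.373, -0.302, -0.309]
contact_force: [-12.8, -4.4, 8.9]
opening: 0.027
```

```bash
python3 - <<'E'
from nip import *
stat(.024)
E
```

```text
s 0.0274 lat(tool) [ 0.0009 -0.      0.0002] ang 0.004 F along A 13.8 T [-0.27  1.72  0.17]
t 15.55 pos [0.4629 0.1194 0.1131] q [ 0.   -0.49  2.34  0.22  0.9  -1.67] F [-12.8  -4.4   8.9] open 0.027
n 1 dist 0.0036 ang 0.23 dr/row [ 0.04 -0.   -0.23]
   [-0.0011  0.0034 -0.0003]
```

Emit:
{"fn": "servo_tool", "kwargs": {
  "delta_pos": [
    [-0.0015,0.004,0],
    [-0.001,0.005,0],
    [0,0.005,0],
    [0,0.005,0]
  ],
  "dr": [
    [0,0,-0.2],
    [0,0,0],
    [0,0,0],
    [0,0,0]
  ],
  "grip": [0.2,0.2,0.2,0.2]
}}

```text
t: 16.05
tool_pos: [0.4667, 0.1207, 0.1101]
tool_rot: [-1.382, -0.299, -0.286]
contact_force: [-58.0, -19.5, 56.3]
opening: 0.0274
```

```bash
python3 - <<'E'
from nip import *
stat(.024)
look('v',('wrist','scene','side'))
im=load('v')['wrist'][0]; crop(im,180,120,340,340,2.7,'pics/v1.png')
im=load('v')['side'][0]; crop(im,210,170,290,250,7,'pics/v2.png')
E
```

```text
s 0.0231 lat(tool) [ 0.0024 -0.0001  0.0006] ang 0.023 F along A 76.9 T [-1.35  6.37  0.33]
t 16.05 pos [0.4667 0.1207 0.1101] q [ 0.01 -0.45  2.32  0.21  0.9  -1.67] F [-58.  -19.5  56.3] open 0.0274
n 1 dist 0.0036 ang 1.34 dr/row [ 0.35  0.   -1.29]
   [-0.0034 -0.0009 -0.0009]
```

View pics/v1.png

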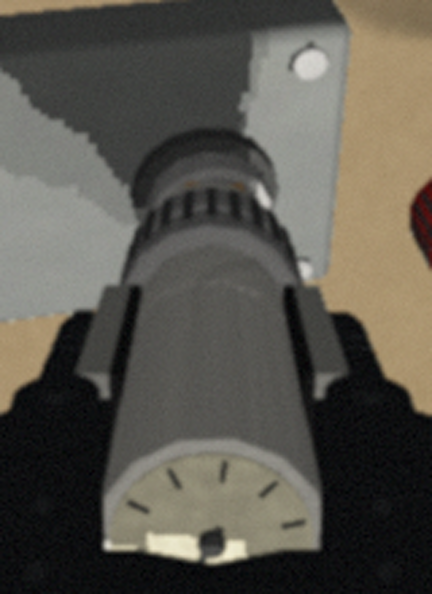

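View pics/v2.png

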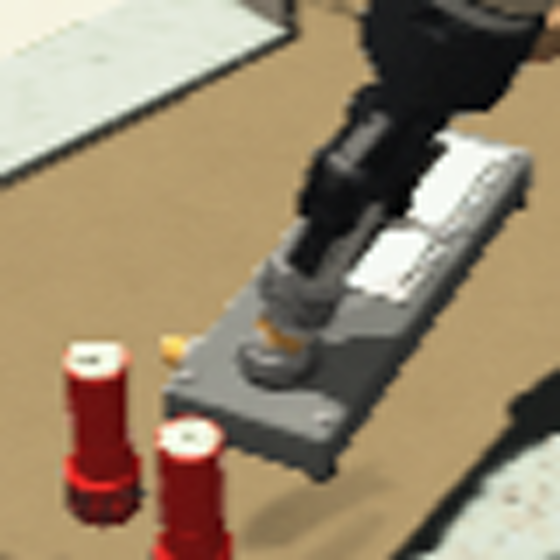

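Emit:
{"fn": "servo_tool", "kwargs": {
  "delta_pos": [
    [-0.0015,0.0018,0],
    [-0.001,0.0018,0],
    [0,0.0018,0]
  ],
  "dr": [
    [0.2,0,-0.6],
    [0.1,0,-0.4],
    [0,0,0]
  ],
  "grip": [0.2,0.2,0.2]
}}

```text
t: 16.58
tool_pos: [0.4648, 0.1203, 0.1103]
tool_rot: [-1.38, -0.309, -0.289]
contact_force: [-18.6, -6.5, 17.4]
opening: 0.0271
```

```bash
python3 - <<'E'
from nip import *
stat(.024)
E
```

```text
s 0.024 lat(tool) [ 0.001  -0.      0.0004] ang 0.015 F along A 24.1 T [-0.33  2.28  0.19]
t 16.57 pos [0.4648 0.1203 0.1103] q [ 0.   -0.47  2.33  0.21  0.9  -1.68] F [-18.6  -6.5  17.4] open 0.0271
n 1 dist 0.0018 ang 0.88 dr/row [ 0.2   0.   -0.85]
   [-0.0017  0.0001 -0.0006]
```

Emit:
{"fn": "servo_tool", "kwargs": {
  "delta_pos": [
    [-0.0005,0.002,0],
    [0,0.002,0],
    [0,0.002,0]
  ],
  "dr": [
    [0.1,0,-0.3],
    [0,0,0],
    [0,0,0]
  ],
  "grip": [0.2,0.2,0.2]
}}

```text
t: 16.95
tool_pos: [0.4652, 0.1204, 0.1104]
tool_rot: [-1.382, -0.308, -0.281]
contact_force: [-23.6, -9.0, 21.4]
opening: 0.0274
```

```bash
python3 - <<'E'
from nip import *
stat(.024)
o=look('w',('wrist','side','scene'))
stat(.024)
crop(o['wrist'][0],0,100,340,300,2.3,'pics/w1.png'); crop(o['scene'][0],210,150,300,240,6.5,'pics/w2.png')
E
```

```text
s 0.0239 lat(tool) [ 0.0012 -0.      0.0004] ang 0.021 F along A 30.2 T [-0.4  2.7  0.1]
t 16.95 pos [0.4652 0.1204 0.1104] q [ 0.   -0.46  2.32  0.21  0.9  -1.68] F [-23.6  -9.   21.4] open 0.0274
n 1 dist 0.0022 ang 1.19 dr/row [ 0.21  0.   -1.17]
   [-0.0021 -0.0001 -0.0006]
s 0.0239 lat(tool) [ 0.0012 -0.      0.0004] ang 0.021 F along A 30.2 T [-0.46  2.75  0.11]
t 17.1 pos [0.4652 0.1204 0.1104] q [ 0.   -0.46  2.32  0.21  0.9  -1.68] F [-24.1  -7.6  21.5] open 0.0276
n 1 dist 0.0022 ang 1.19 dr/row [ 0.21  0.   -1.17]
   [-0.0021 -0.     -0.0006]
```

View pics/w1.png

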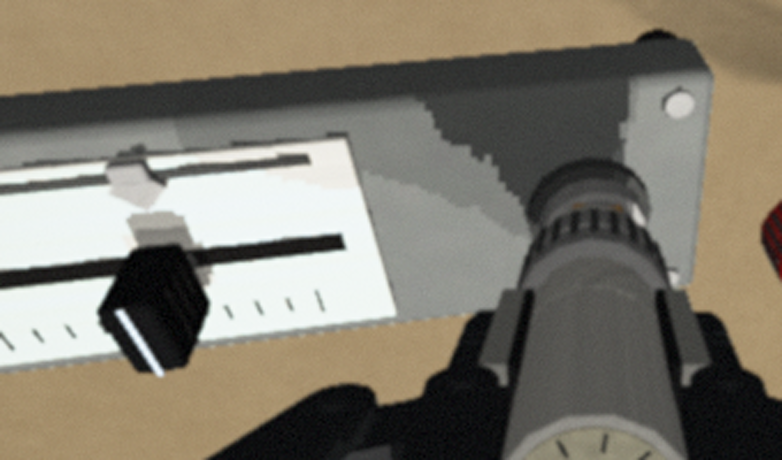

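View pics/w2.png

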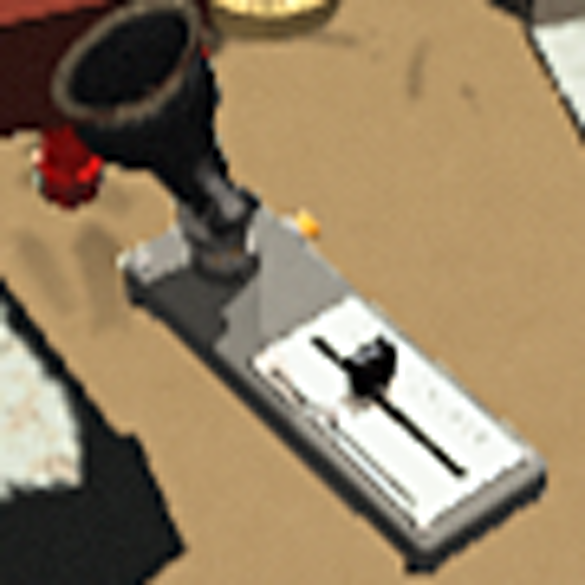

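```bash
python3 - <<'E'
from nip import *
a=load('u')['wrist'][0];b=load('w')['wrist'][0]
cv2.imwrite('pics/x.png',np.hstack([cv2.resize(i[150:340,200:320,::-1],None,fx=3,fy=3,interpolation=cv2.INTER_CUBIC) for i in(a,b)]))
c=load('w')['wrist'][1];K=lambda x,y:((x+.5)/2.3-.5,(y+.5)/2.3+100-.5)
print(dy(c,K(140,342),K(150,208)))
c=load('j')['wrist'][1]; crop(load('j')['wrist'][0],200,120,320,220,6,'pics/j1.png')
E
```

```text
0.0010255067494761272
```

View pics/x.png

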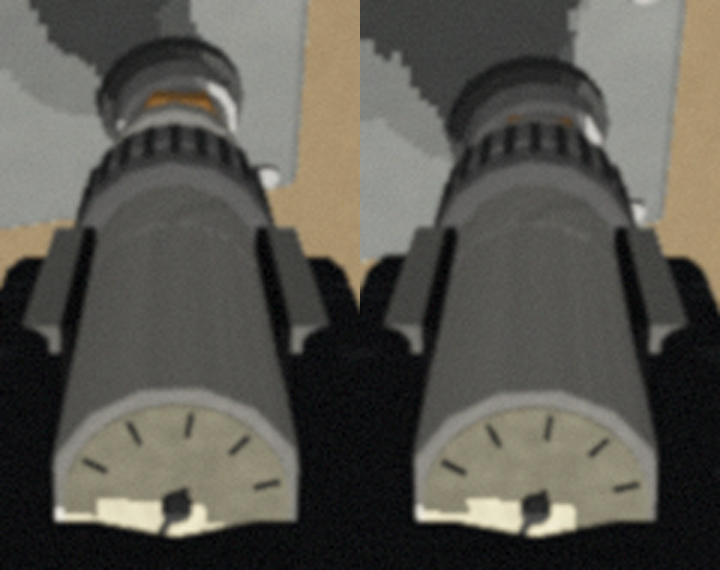

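View pics/j1.png

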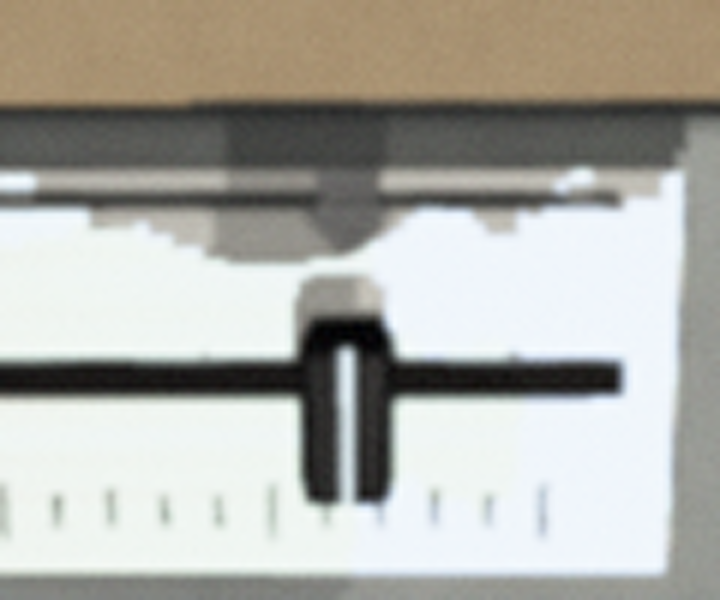

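```bash
python3 - <<'E'
from nip import *
stat(.024); print(ctrl.finish_job()); stat(.024)
E
```

```text
s 0.0239 lat(tool) [ 0.0012 -0.      0.0004] ang 0.021 F along A 30.2 T [-0.46  2.75  0.11]
t 17.1 pos [0.4652 0.1204 0.1104] q [ 0.   -0.46  2.32  0.21  0.9  -1.68] F [-24.1  -7.6  21.5] open 0.0276
n 1 dist 0.0022 ang 1.19 dr/row [ 0.21  0.   -1.17]
   [-0.0021 -0.     -0.0006]
the job is handed in; nothing more can be done
None
the job is handed in; nothing more can be done
```

I set the slide grip level with the marker, pushed the silver-grey test gauge onto the tilted nipple down to the collar's hard stop, and handed the job in at 17.1 s, still gripping and pushing. The hand-in gave no verdict, and readings stopped after it, so everything below is from just before.

- **Slide:** the white line is about 1 mm from the marker tip, against a limit of 5 mm. I saw no sign in the pictures that the marker or the other things on the bench had moved, but I did not measure them.
- **Gauge on the nipple:** its mouth is 23.9 mm out along the nipple; fully down is 24 mm. The axes are 0.02 rad apart and about 1.2 mm off-centre. These positions come from my estimate of the nipple's pose; the collar itself could not be read directly.
- **Grip and push:** the arm pushes with about 30 N along the nipple and the gauge is at rest. The pictures show no slip of the gauge in the fingers. The grip is set to 100 N.

Two readings were less clean:
- **Push force:** it rose to about 77 N along the nipple for a moment when the collar hit its stop, and I eased it off at once. The last push also leaves some sideways force, about 15 N by the wrist reading.
- **Picture fit:** the regulator's outline and the gauge's diameters looked 2–10 % smaller in the wrist camera than the given sizes. I relied on the relative fit between nipple and gauge instead, and there was no side contact as the nipple tip entered.

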